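# Wind the milling slide down onto its stop with the loose crank

## Robot

A 7-joint arm with a two-finger parallel gripper is mounted at the origin on the work surface. World frame = base frame: x ahead of the robot, y to its left, z up, the work surface at z = 0. Lengths are in mm, angles in rad, forces in N, time in s.
With the tool pointing down it reaches from about 400 to 875 mm from the base axis. Payload 19.3 kg.
Tool frame: the origin (TCP) lies midway between the tips of the shut fingers; the grasp point (between the pads) lies 19 mm behind it; z points along the fingers, y is the direction in which the jaws open and shut (so a half turn about z gives the same grasp; the last joint's range is limited). The gripper opens to 85 mm and grips with 20 to 120 N. Pads are 22 mm wide; open, the fingers measure 114 mm over their backs; the gripper's body (76 mm by 85 mm) begins 54 mm behind the grasp point. The pads swing forward as they close: fully open they stand 13 mm farther back than shut.
Start: joints at [1.232, 0.521, -0.036, 1.599, 0.021, 1.021, -0.113], TCP at [165.956, -602.556, 231.291] pointing down, gripper open.
Joint ranges: [-2.91, 2.91], [-0.3, 2.13], [-1.5, 1.42], [0.17, 2.43], [-1.26, 4.41], [0.16, 1.93], [-2.52, 2.52]. Speed limits (rad/s): [1.89, 1.89, 2.39, 2.39, 3.01, 3.01, 3.01].

## Interface

Orientations are given as a unit quaternion [x, y, z, w].
In Python, from bench import get_state, get_image, hand_in, find_in, cut_out gives the robot as it stands. The module is installed in compiled form; this text tells all that it offers.
- The arm moves only by the tool play_rows, never from a script. Its arguments are lists of equal length, an entry for each row: "angular": the turn, a rotation vector about the tool's x, y, z in degrees, a list of three; "delta_pos": the shift along the tool's x, y, z in m, a list of three; "fingers": the finger opening in m, from 0 to 0.0854. A call has 1 to 12 rows; each row shifts and turns the commanded pose from where the row before left it, along the tool's axes as they then stand; what a row does not reach is not made up. A row lasts 1/10 s, in which the tool goes at most 50 mm and 8.59 degrees, less where a joint would pass 70% of its speed; a pose out of reach is approached as far as the arm can. A call with a gripper value outside its range is refused whole. The fingers move at their own pace and stop on an object; "newtons" is the grip in N (left out, the last holds). Time passes only in rows, so rows that do not move let the fingers close. It gives the time, the measured TCP pose, the force and the opening at its end, in the units of the state.
- get_state(): the state, without advancing time (a new reading comes with each control period).
- get_image(name): name is "scene" or "top"; returns a dict with "image" (480x640x3 uint8, blue, green, red), "depth" (480x640 float32, mm along the optical axis (not along the pixel's ray), 0 where there is no reading), "vertical_fov" (degrees; the focal length in pixels is half the picture's height over the tangent of half this angle, whatever the lens; pixels are square), "cx", "cy" (the principal point, pixels), "rvec" (rotation vector, rad) and "tvec" (3), from world to camera coordinates, as OpenCV has them. Camera axes: x right, y down, z forward; pixel columns grow to the right and rows downward; lengths in mm; the calibration is good to about 2 mm. A picture is of the moment at which its call begins.
- hand_in(): hands the job in, once; it reports no verdict.
Trained networks look in the newest picture that a camera, given by its name, has taken for a name from the list of things; names that differ only in an ending like _2 or _b are one class to them, and where a whole thing is asked for, a point or a joint stands for the part that bears it (a point fixed in the world has none). Each returns a list of dicts, best first, with "conf" (0 to 1); they miss things now and then, are a little off and sometimes report something else, mostly with a low value. They report only what shows in the picture. A call takes as long as a camera call. They do not tell look-alikes from the thing itself.
- find_in(camera, thing): "extent" ([left, top, right, bottom] in pixels, round what is visible of it).
- cut_out(camera, thing): "mask" (480x640 bool, what is visible of it) and "extent" ([left, top, right, bottom] in pixels, round what is visible of it).
The state is a dict: "time_s": time; "joint_positions": joint angles; "joint_vel": joint speeds; "joint_efforts": joint torques, N m; "ee_pos": TCP position; "tool_rot": TCP orientation; "contact_force": force on the tool from outside, world axes, zero at the start; "torque": the same for the moment, N m; "grip_width": opening from 0.0 (shut) to 1.0 (fully open).
Only numpy, scipy, OpenCV 4.12 (cv2) and the standard library are available. Lean on these libraries where they do the work, as an engineer would, in place of code of your own. Each camera call takes 0.05 s, during which the arm holds its last target.

## Task

An aluminium packing block has been left under the saddle of the vertical milling slide: draw it out and lay it flat on the bench, off the set-up plate. Then take the crank from the rubber mat, fit it right down on the square end of the feed screw and turn it clockwise until the saddle is fully down on its stop. Lift the crank off, lay it back on the mat with its knob up, let go of everything, and do not drop the parts or shift the other things on the bench.

Things in the scene. Friction and masses are not known exactly. Their poses are not given: they have to be found in the camera images.
- slide: Fixed. Set-up plate 270 x 180 mm, 20 mm thick, with a green vertical milling slide on it. Origin: on the bench under the plate; x points from the slide's front to its back. Plate from x = -140 to +130, y = -90 to +90 mm. Behind the saddle an upright (x = +60 to +96), on it a bearing bracket (x = +4 to +96, 62 mm wide), its top 178 mm over the bench; the feed screw stands at x = +30, y = 0.
- saddle_front (a point): Middle of the lower front edge of the saddle, the steel block that slides up and down: 50 mm deep (x, from the slide's x = 0 back to +50), 100 mm wide, 90 mm high. Axes as slide. 37 mm above the plate (57 mm over the bench) when on its stop, 42.5 to 44 mm above the plate at the start.
- shaft_top (a point): Centre of the top of the feed screw's square end, 220 mm over the bench. The square is 16 mm across flats, flats square to this point's x and y axes, 28 mm long above a dial collar of 44 mm diameter (top 192 mm over the bench); its uppermost 8 mm taper to 11 mm. It turns with the screw, so its angle at the start varies.
- screw (a joint): Angle of the feed screw in rad, growing clockwise seen from above. 6 mm of travel a turn: turning it clockwise lowers the saddle. It starts between 0 and 1.6 and meets a solid stop (saddle on its stop screw) at 7.33. It turns stiffly (about 0.08 N m) and stays where it is left; the saddle cannot be pushed down by hand.
- block: Loose aluminium packing block 130 x 36 x 40 mm, 0.3 to 0.6 kg, flat on the plate in front of the slide, its inner end 5 to 25 mm under the saddle with a few mm of air above it. Origin: centre of its underside; x along its length, pointing roughly to the back of the slide, z up.
- block_mid (a point): Centre of the packing block, 20 mm above its underside.
- crank: Loose flat steel crank, 0.42 kg, lying on the mat knob up. Origin: centre of the hub's underside; x along the arm, z up. Hub 40 mm diameter, 28 high, with a 17.4 mm square hole right through, flats square to x and y. Arm 20 mm wide, 14 thick, underside flush with the hub's, reaching to x = 113 mm. Centre of mass near x = 40. Fully fitted, its underside rests on the dial collar; it fits four ways round.
- crank_knob (a point): Middle of the crank's upright black knob, 100 mm along the arm and 44 mm above the hub's underside. The knob is 26 mm in diameter, from 14 to 74 mm above the hub's underside, and spins freely on its pin, so it can be held while the crank is turned.
- mat: Fixed grey rubber mat, 260 (x) x 220 (y) x 4 mm. Origin: centre of its underside.
- oil: Bystander: white plastic oil bottle, 60 mm diameter, 150 mm high, standing. Origin: centre of its foot.
- chuck_key: Bystander: T-handled steel chuck key, handle 110 mm along y, shank to +90 mm in x, 20 mm thick, lying.
- spanner: Bystander: steel spanner 170 mm long, lying along its x.
- tool_holder: Bystander: steel lathe tool holder with a tool, 112 x 34 x 50 mm.
- brush: Bystander: bench brush 190 mm long, lying along its x.
- brass_bush: Bystander: flanged brass bush, 72 mm diameter, 45 mm high, standing.
Not all that is in view belongs to the job. What is shaped like the crank but purple is not meant. There is more than one size of the block; the one meant has the size given above.

How it is judged (in metres and radians):
On the way, in this order (a step that is already met when the one before it is completed fails the run):
1. the packing block lies flat on the bench, off the set-up plate (height (world z) of block_mid below 0.0235 m and linear speed of block below 0.03 m/s), for 0.2 s.
2. the crank is fitted right down on the square end of the feed screw (horizontal distance between crank and shaft_top below 0.004 m and z of crank in the frame of shaft_top between -0.034 and -0.024 m and angle between crank's own z axis and vertical below 0.08 rad), for 0.2 s.
3. with the crank on, the screw has been turned until the saddle is on its stop (value of joint screw above 7.03 rad and horizontal distance between crank and shaft_top below 0.008 m and z of crank in the frame of shaft_top below -0.014 m and angle between crank's own z axis and vertical below 0.2 rad), for 0.2 s.
At the end, for the whole second after the job is handed in: Screw at 7.03 rad or more (saddle within 0.3 mm of its stop); block flat on the bench off the plate, centre below 23.5 mm; crank on the mat, knob up (tilt under 0.1 rad, underside under 8 mm over the bench, hub within the mat outline, knob within 10 mm of it); both at rest (all of step 1 and value of joint screw above 7.03 rad and x of crank in the frame of mat between -0.13 and 0.13 m and y of crank in the frame of mat between -0.11 and 0.11 m and x of crank_knob in the frame of mat between -0.14 and 0.14 m and y of crank_knob in the frame of mat between -0.12 and 0.12 m and z of crank in the frame of mat below 0.008 m and angle between crank's own z axis and vertical below 0.1 rad and linear speed of crank below 0.03 m/s); the robot touches nothing.
It fails at once if a bystander is shifted by more than 30 mm (distance of any of oil, chuck_key, spanner, tool_holder, brush, brass_bush from where it was at the start of the episode above 0.03 m).
It fails at once if the crank or the block is dropped (moves faster than 0.7 m/s with no finger touching it) ((linear speed of crank above 0.7 m/s and not (contact force between the fingers and crank above 0.1 N)) or (linear speed of block above 0.7 m/s and not (contact force between the fingers and block above 0.1 N))).
It also fails if it takes over 72 s, if anything falls off the work surface, if the arm or the gripper's body presses on something with over 40 N, if the wrist force passes 120 N, or if a joint passes its speed limit or range.

## Working session

There is one attempt and no reset: what is moved stays moved. The work goes in short steps, Python scripts to look and compute and a tool call to move; the robot and the scene stay as the last step left them, time stands still between calls to the robot, and variables do not carry over. Pictures are saved under pics/ and viewed, and the job is handed in when it is done.

Besides the shell and the picture viewer there is one more tool, called in YAML: its name, and indented under it one key for each argument. play_rows: Moves the arm, as the interface text tells. Its arguments: {"type":"object","properties":{"angular":{"type":"array","items":{"type":"array","items":{"type":"number"}}},"delta_pos":{"type":"array","items":{"type":"array","items":{"type":"number"}}},"fingers":{"type":"array","items":{"type":"number"}},"newtons":{"type":"number"}},"required":["angular","delta_pos","fingers"]}

```bash
mkdir -p pics
cat > h.py <<'E'
import numpy as np, cv2
from bench import *
def K(d):
    f=240/np.tan(np.radians(d["vertical_fov"]/2)); return f,d["cx"],d["cy"]
def world(d):
    f,cx,cy=K(d); R=cv2.Rodrigues(np.array(d["rvec"],float))[0]; t=np.array(d["tvec"],float).ravel()
    z=d["depth"].astype(float); v,u=np.mgrid[0:480,0:640]
    P=np.stack([(u-cx)/f*z,(v-cy)/f*z,z],-1)
    W=(P-t)@R
    W[z==0]=np.nan
    return W
def proj(d,p):
    f,cx,cy=K(d); R=cv2.Rodrigues(np.array(d["rvec"],float))[0]; t=np.array(d["tvec"],float).ravel()
    q=np.atleast_2d(p)@R.T+t
    return np.stack([f*q[:,0]/q[:,2]+cx,f*q[:,1]/q[:,2]+cy],-1)
E
python3 - <<'E'
from h import *
import pickle
s=get_state();print(s)
for n in("scene","top"):
    d=get_image(n);cv2.imwrite(f"pics/{n}0.png",d["image"]);pickle.dump(d,open(n+"0.pkl","wb"))
    print(n,{k:v for k,v in d.items() if k not in("image","depth")})
    R=cv2.Rodrigues(np.array(d["rvec"],float))[0];print("cam",-R.T@np.array(d["tvec"]).ravel(), R[2])
    for th in("slide","block","crank","crank_knob","mat","saddle_front","shaft_top","oil","chuck_key","spanner","tool_holder","brush","brass_bush"):
        print(th,[(round(r["conf"],2),[int(x) for x in r["extent"]]) for r in find_in(n,th)][:4])
E
```

```text
{'time_s': 0.0, 'joint_positions': array([ 1.23180702,  0.52203595, -0.03629539,  1.59998888,  0.02119196,
        1.02109539, -0.11275977]), 'joint_vel': array([ 1.50651340e-04,  1.16395471e-03, -1.02075195e-03,  9.55281354e-05,
       -5.48652767e-04, -8.57960109e-05, -1.80201146e-03]), 'joint_efforts': array([-1.47796811e-03, -9.27100039e+01,  1.97854176e+00, -3.69930482e+01,
        1.78425765e-02,  8.00405833e-03,  6.42215855e-05]), 'ee_pos': array([ 165.83904497, -602.25374345,  230.71926577]), 'tool_rot': array([ 9.90982599e-01,  1.33989411e-01, -1.21001016e-04, -5.58499310e-04]), 'contact_force': array([-0.14284004,  0.09066361, -0.31101166]), 'torque': array([ 0.02751619,  0.04120916, -0.03709957]), 'grip_width': 1.0017837018025793}
scene {'vertical_fov': 56.45136559228594, 'cx': 317.91402776321746, 'cy': 244.38111041723826, 'rvec': array([ 2.11376775,  0.76122633, -0.40094418]), 'tvec': array([-309.14266296,  -98.90505182, 1537.82929461])}
cam [1076.02666763 -777.34514189  841.52924822] [-0.52162016  0.60472489 -0.60184733]
slide [(0.82, [288, 229, 413, 348])]
block [(0.81,
[... 1158 characters left out ...]
, 262, 416, 306])]
block [(0.83, [376, 342, 443, 409]), (0.59, [322, 203, 363, 232])]
crank [(0.93, [151, 204, 196, 250]), (0.84, [134, 302, 178, 341]), (0.67, [298, 267, 329, 316])]
crank_knob [(0.93, [297, 264, 330, 317]), (0.74, [130, 304, 178, 342]), (0.6, [153, 208, 194, 254])]
mat [(0.96, [130, 182, 211, 285])]
saddle_front [(0.82, [299, 173, 331, 222]), (0.33, [488, 226, 512, 270])]
shaft_top [(0.66, [303, 181, 321, 198])]
oil [(0.66, [208, 129, 237, 167]), (0.17, [154, 208, 194, 252])]
chuck_key [(0.96, [232, 266, 271, 308])]
spanner [(0.65, [365, 263, 417, 307])]
tool_holder [(0.97, [484, 230, 514, 268])]
brush [(0.57, [377, 168, 448, 185])]
brass_bush [(0.88, [454, 286, 484, 314])]
```

View pics/scene0.png

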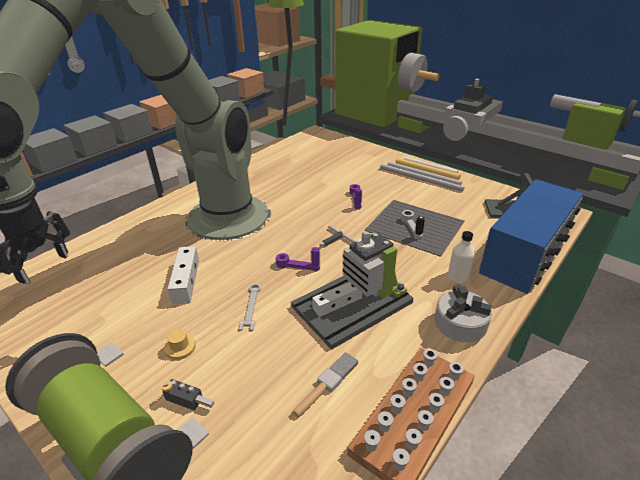

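View pics/top0.png

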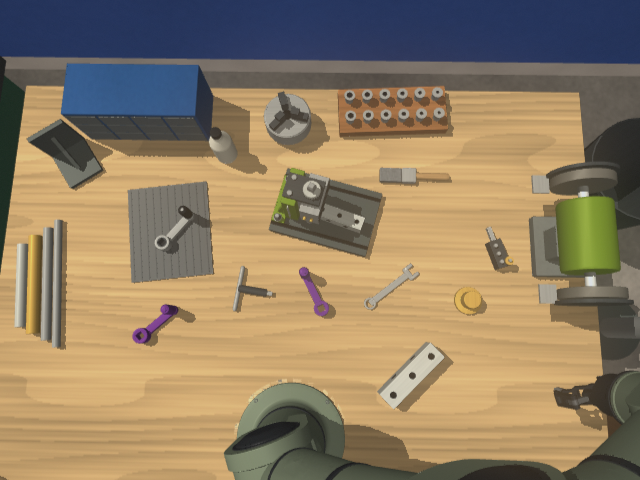

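The top view shows the slide at about (325,212) with the block lying on it towards (345,215). The steel crank is on the mat at (162,242)–(184,212). Next I measure these from the depth.

Run:
```python
from h import *
import pickle
d=pickle.load(open("top0.pkl","rb"));W=world(d)
s=pickle.load(open("scene0.pkl","rb"));Ws=world(s)
for n,dd,b in(("top",d,(255,155,400,270)),("scene",s,(280,220,425,355)),("top",d,(120,170,225,290)),("scene",s,(355,195,470,260))):
    im=dd["image"][b[1]:b[3],b[0]:b[2]]
    cv2.imwrite(f"pics/crop_{n}_{b[0]}.png",cv2.resize(im,None,fx=5,fy=5,interpolation=cv2.INTER_CUBIC))
# bench height
for (u,v) in((250,350),(450,220),(420,140),(350,130),(100,400)): print("top",u,v,W[v,u].round(1))
for (u,v) in((260,220),(240,350),(300,330),(440,300)): print("sc",u,v,Ws[v,u].round(1))
def rect(P,lab):
    P=P[~np.isnan(P).any(1)]; r=cv2.minAreaRect(P[:,:2].astype(np.float32));print(lab,len(P),r, "z",np.median(P[:,2]).round(1))
reg=W[155:270,255:400].reshape(-1,3)
rect(reg[(reg[:,2]>14)&(reg[:,2]<26)],"plate")
reg=W[195:245,320:370].reshape(-1,3)
m=(reg[:,2]>54)&(reg[:,2]<66);rect(reg[m],"block")
reg=W[178:203,298:328].reshape(-1,3)
for a,b in((195,205),(205,215),(215,225),(186,196),(170,184)): rect(reg[(reg[:,2]>a)&(reg[:,2]<b)],("z",a,b))
reg=W[175:290,125:218].reshape(-1,3)
for a,b in((2,6.5),(12,24),(25,40),(60,90)): rect(reg[(reg[:,2]>a)&(reg[:,2]<b)],("mat z",a,b))
```

```text
top 250 350 [213.7 114.2  -1.2]
top 450 220 [ 571.7 -417.7   -4.1]
top 420 140 [ 800.8 -339.5   -0.9]
top 350 130 [ 815.3 -140.8   27.3]
top 100 400 [ 79.9 496.5  -3.1]
sc 260 220 [117.4  40.2  10.2]
sc 240 350 [ 470.5 -368.8   -1.4]
sc 300 330 [ 541.  -232.1    0.9]
sc 440 300 [784.5  14.8  67.5]
plate 3735 ((619.7716064453125, -103.81416320800781), (306.8633117675781, 261.5434265136719), 75.41526794433594) z 19.3
block 578 ((564.4918212890625, -121.09130859375), (115.37751770019531, 47.969566345214844), 66.73828887939453) z 59.4
('z', 195, 205) 18 ((593.0404663085938, -45.39175033569336), (21.950382232666016, 31.443843841552734), 65.65805053710938) z 198.4
('z', 205, 215) 20 ((593.5919799804688, -43.360652923583984), (16.02825927734375, 15.824674606323242), 64.39006805419922) z 210.6
('z', 215, 225) 35 ((593.919921875, -43.0370979309082), (13.518166542053223, 13.277149200439453), 61.126220703125) z 220.0
('z', 186, 196) 197 ((593.4076538085938, -43.246681213378906), (42.76242446899414, 40.00617980957031), 0.8077057003974915) z 191.1
('z', 170, 184) 331 ((596.1347045898438, -42.42062759399414), (60.573760986328125, 64.65074920654297), 0.3213290274143219) z 177.4
('mat z', 2, 6.5) 5129 ((527.4188232421875, 346.4654541015625), (328.1601867675781, 258.0504455566406), 3.227172613143921) z 4.1
('mat z', 12, 24) 254 ((521.1026611328125, 355.3964538574219), (230.65560913085938, 152.11891174316406), 2.790891408920288) z 17.4
('mat z', 25, 40) 168 ((527.997802734375, 329.5452575683594), (37.73194885253906, 132.55519104003906), 55.30556869506836) z 31.7
('mat z', 60, 90) 88 ((567.6057739257812, 293.2269592285156), (22.439437866210938, 25.76797866821289), 5.765820503234863) z 75.6
```

Run:
```python
import cv2,numpy as np
a=cv2.imread("pics/crop_top_255.png");b=cv2.imread("pics/crop_scene_280.png")
print(a.shape,b.shape)
c=cv2.imread("pics/crop_top_120.png");e=cv2.imread("pics/crop_scene_355.png");print(c.shape,e.shape)
```

```text
(575, 725, 3) (675, 725, 3)
(600, 525, 3) (325, 575, 3)
```

View pics/crop_top_255.png

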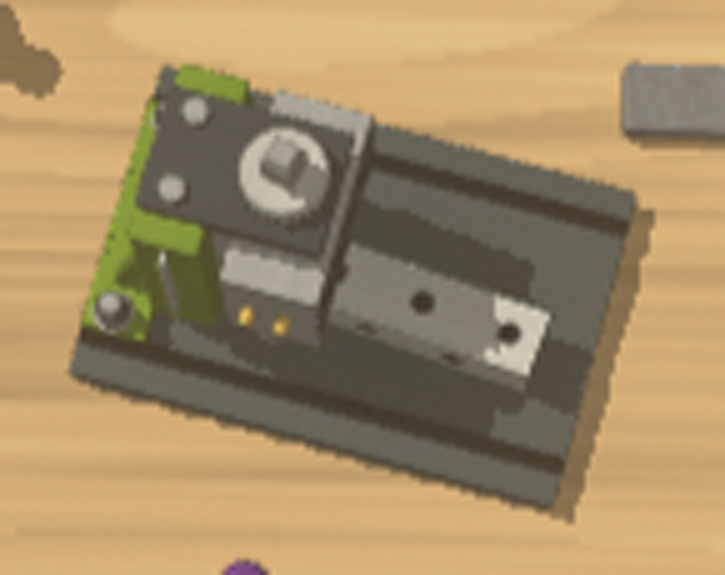

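View pics/crop_scene_280.png

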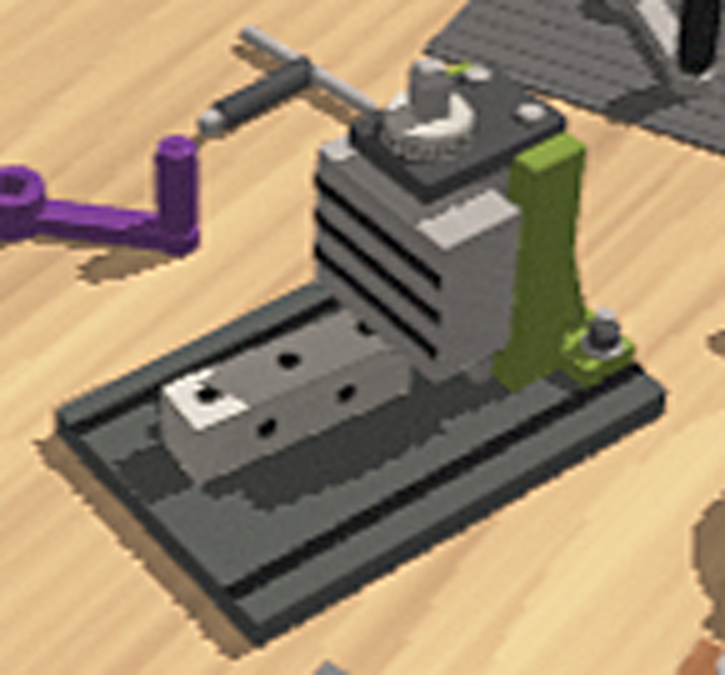

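View pics/crop_top_120.png

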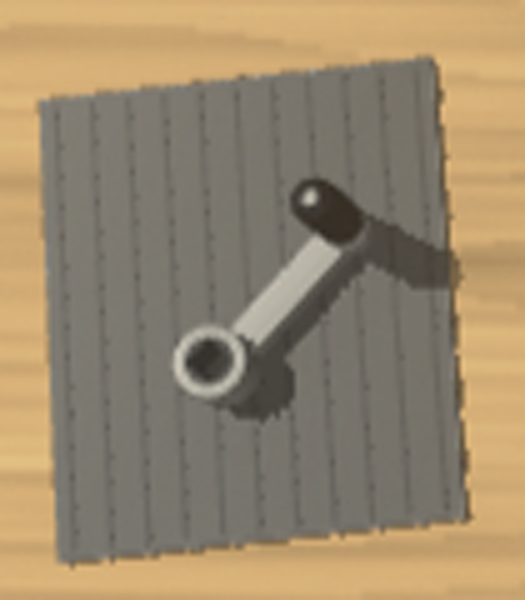

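```bash
cat >> h.py <<'E'
def ortho(d,z,x0,x1,y0,y1,r):
    # image: up = +x, left = +y ; r mm/px
    xs=np.arange(x1,x0,-r); ys=np.arange(y1,y0,-r)
    X,Y=np.meshgrid(xs,ys,indexing="ij")
    p=proj(d,np.stack([X,Y,np.full_like(X,z)],-1).reshape(-1,3)).reshape(X.shape+(2,)).astype(np.float32)
    return cv2.remap(d["image"],p[...,0],p[...,1],cv2.INTER_CUBIC)
def onplane(d,u,v,z):
    f,cx,cy=K(d); R=cv2.Rodrigues(np.array(d["rvec"],float))[0]; t=np.array(d["tvec"],float).ravel()
    c=-R.T@t; r=R.T@np.array([(u-cx)/f,(v-cy)/f,1]); return c+r*(z-c[2])/r[2]
E
python3 - <<'E'
from h import *
import pickle
d=pickle.load(open("top0.pkl","rb"));s=pickle.load(open("scene0.pkl","rb"))
def pt(cx,cy,z,n):
    ox,oy=(255,155) if n=="slide" else (120,170)
    return onplane(d,ox+(cx-2)/5,oy+(cy-2)/5,z)[:2]
A=pt(636,195,20,"slide");B=pt(555,510,20,"slide");C=pt(72,375,20,"slide")
print("plate",A,B,C,"AB",np.linalg.norm(A-B),"BC",np.linalg.norm(B-C))
print("ang x from BC",np.degrees(np.arctan2(*(C-B)[::-1])),"from AB(y?)",np.degrees(np.arctan2(*(A-B)[::-1])))
D=A+C-B;print("plate centre",(A+C)/2)
p=[pt(548,308,60,"slide"),pt(525,380,60,"slide"),pt(355,245,60,"slide"),pt(330,318,60,"slide")]
print("block",p,np.linalg.norm(p[0]-p[1]),[np.degrees(np.arctan2(*(p[i]-p[j])[::-1])) for i,j in((2,0),(3,1),(0,1))])
M=[pt(40,100,4,"m"),pt(434,57,4,"m"),pt(468,520,4,"m"),pt(60,563,4,"m")]
print("mat",M,[np.linalg.norm(M[i]-M[i-1]) for i in range(4)],np.mean(M,0),[np.degrees(np.arctan2(*(M[i]-M[i-1])[::-1])) for i in range(4)])
h=pt(210,361,32,"m");k=pt(312,196,78,"m");print("hub",h,"knob",k,np.linalg.norm(h-k),np.degrees(np.arctan2(*(k-h)[::-1])))
cv2.imwrite("pics/o_shaft.png",ortho(d,220,560,630,-90,-10,0.125))
cv2.imwrite("pics/o_block.png",ortho(d,60,500,640,-200,-50,0.25))
E
```

```text
plate [ 636.40933909 -228.80517568] [ 462.61835711 -185.18533533] [531.42084271  74.04616224] AB 179.18146079380395 BC 268.206546078561
ang x from BC 75.13585550845566 from AB(y?) -14.089630163410808
plate centre [583.9150909  -77.37950672]
block [array([ 562.80540475, -177.8434575 ]), array([ 524.29124579, -166.02939385]), array([595.04559881, -76.76606256]), array([555.58177933, -64.3958202 ])] 40.2853886696467 [np.float64(72.30911526958126), np.float64(72.88765934825845), np.float64(-17.053184856877678)]
mat [array([641.47564119, 472.92380828]), array([669.69124292, 255.28271794]), array([411.85693689, 221.19482311]), array([384.80756334, 438.8097317 ])] [np.float64(258.92522551910446), np.float64(219.462444133967), np.float64(260.07789975525174), np.float64(219.28957351071944)] [526.95784609 347.05277026] [np.float64(7.570881215641342), np.float64(-82.61321435562526), np.float64(-172.46868666509442), np.float64(97.08548156068166)]
hub [491.00947058 356.70679219] knob [570.28702826 294.00403809] 101.077032621749 -38.341420968980685
```

View pics/o_shaft.png

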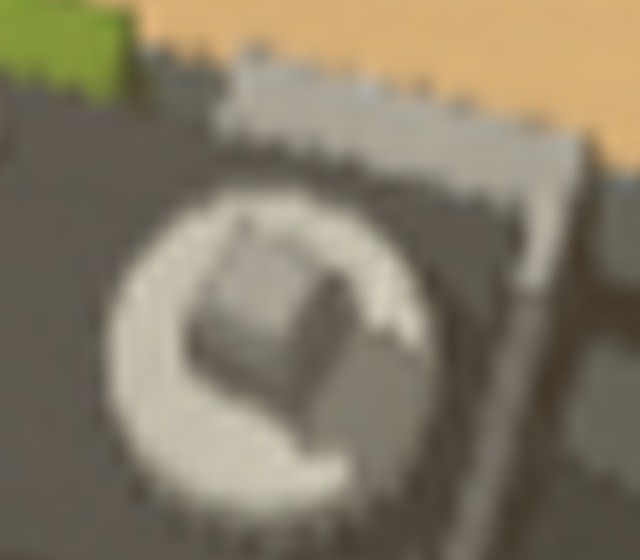

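View pics/o_block.png

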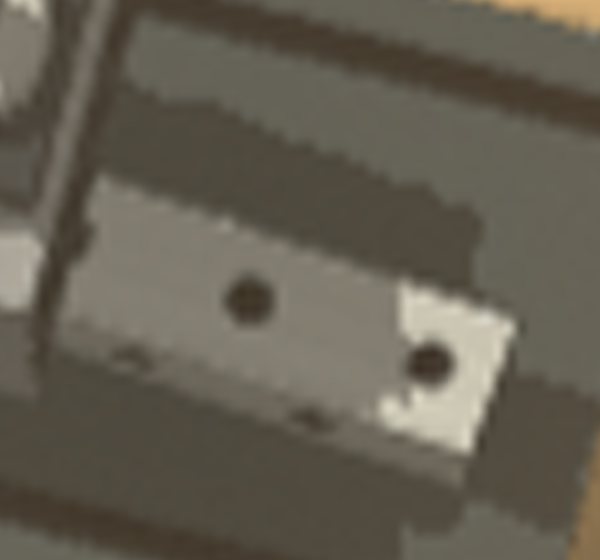

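play_rows:
  angular:
    - [0, 0, 0]
    - [0, 0, 0]
    - [0, 0, 0]
    - [0, 0, 0]
    - [0, 0, 0]
    - [0, 0, 0]
    - [0, 0, 0]
    - [0, 0, 0]
    - [0, 0, 0]
    - [0, 0, 0]
    - [0, 0, 0]
    - [0, 0, 0]
  delta_pos:
    - [0.02, -0.014, 0]
    - [0.033, -0.023, 0.002]
    - [0.033, -0.023, 0.002]
    - [0.033, -0.023, 0.002]
    - [0.033, -0.023, 0.002]
    - [0.033, -0.023, 0.002]
    - [0.033, -0.023, 0.002]
    - [0.033, -0.023, 0.002]
    - [0.033, -0.023, 0.002]
    - [0.033, -0.023, 0.002]
    - [0.033, -0.023, 0.002]
    - [0.033, -0.023, 0.002]
  fingers: [0.085, 0.085, 0.085, 0.085, 0.085, 0.085, 0.085, 0.085, 0.085, 0.085, 0.085, 0.085]
  newtons: 60

```text
time_s: 2.6
ee_pos: [465.3, -242.1, 209.4]
tool_rot: [0.991, 0.134, 0.0, 0.0]
contact_force: [-0.1, -0.4, -1.0]
grip_width: 0.99
```

```bash
cat > go.py <<'E'
# usage: go.py x y z yaw(tool x axis, deg) -> remaining delta in tool frame
import sys
from h import *
from scipy.spatial.transform import Rotation as Ro
s=get_state(); R=Ro.from_quat(s["tool_rot"]); M=R.as_matrix()
yaw=np.degrees(np.arctan2(M[1,0],M[0,0]))
print("t",round(s["time_s"],2),"pos",s["ee_pos"].round(1),"yaw",yaw.round(2),"tilt",np.degrees(np.arccos(-M[2,2])).round(2),"F",s["contact_force"].round(1),"T",s["torque"].round(2),"grip",round(float(s["grip_width"])*85.4,1),"q",s["joint_positions"].round(2))
if len(sys.argv)>3:
    t=np.array([float(a) for a in sys.argv[1:4]])
    yt=float(sys.argv[4]) if len(sys.argv)>4 else yaw
    Rt=Ro.from_matrix(np.array([[np.cos(np.radians(yt)),np.sin(np.radians(yt)),0],[np.sin(np.radians(yt)),-np.cos(np.radians(yt)),0],[0,0,-1]]))
    print("delta tool now",(M.T@(t-s["ee_pos"])).round(1),"| after the turn",(Rt.as_matrix().T@(t-s["ee_pos"])).round(1),"turn deg",np.degrees((R.inv()*Rt).as_rotvec()).round(2))
E
python3 go.py 554.5 -135.4 200 72.5
```

```text
t 2.6 pos [ 465.3 -242.1  209.4] yaw 15.39 tilt 0.03 F [-0.1 -0.4 -1. ] T [-0.04 -0.04 -0.04] grip 84.6 q [ 0.49  0.39 -0.16  1.88  0.08  0.87 -1.01]
delta tool now [114.4 -79.2   9.4] | after the turn [128.6  53.    9.4] turn deg [ 2.000e-02 -1.000e-02 -5.711e+01]
```

play_rows:
  angular:
    - [0, 0, -7.1]
    - [0, 0, -8.3]
    - [0, 0, -8.3]
    - [0, 0, -8.3]
    - [0, 0, -8.3]
    - [0, 0, -8.3]
    - [0, 0, -8.3]
    - [0, 0, 0]
    - [0, 0, 0]
    - [0, 0, 0]
    - [0, 0, 0]
    - [0, 0, 0]
  delta_pos:
    - [0, 0, 0]
    - [0, 0, 0]
    - [0, 0, 0]
    - [0, 0, 0]
    - [0, 0, 0]
    - [0, 0, 0]
    - [0, 0, 0]
    - [0.032, 0.013, 0.002]
    - [0.032, 0.013, 0.002]
    - [0.032, 0.013, 0.002]
    - [0.032, 0.013, 0.002]
    - [0, 0, 0]
  fingers: [0.085, 0.085, 0.085, 0.085, 0.085, 0.085, 0.085, 0.085, 0.085, 0.085, 0.085, 0.085]

```text
time_s: 3.8
ee_pos: [555.1, -132.8, 201.1]
tool_rot: [0.806, 0.592, 0.001, -0.001]
contact_force: [-0.4, -0.6, -0.5]
grip_width: 0.996
```

```bash
python3 go.py 554.5 -135.4 26 72.5
```

```text
t 3.8 pos [ 555.1 -132.8  201.1] yaw 72.59 tilt 0.14 F [-0.4 -0.6 -0.5] T [-0.02  0.02 -0.03] grip 85.0 q [ 0.42  0.49 -0.41  1.76  0.23  0.93 -0.38]
delta tool now [-3.000e+00  1.000e-01  1.751e+02] | after the turn [ -2.6   0.2 175.1] turn deg [ 0.02 -0.13  0.09]
```

play_rows:
  angular:
    - [0, 0, 0]
    - [0, 0, 0]
    - [0, 0, 0]
    - [0, 0, 0]
    - [0, 0, 0]
    - [0, 0, 0]
    - [0, 0, 0]
    - [0, 0, 0]
    - [0, 0, 0]
    - [0, 0, 0]
    - [0, 0, 0]
    - [0, 0, 0]
  delta_pos:
    - [-0.003, 0, 0.02]
    - [0, 0, 0.04]
    - [0, 0, 0.04]
    - [0, 0, 0.04]
    - [0, 0, 0.025]
    - [0, 0, 0.01]
    - [0, 0, 0]
    - [0, 0, 0]
    - [0, 0, 0]
    - [0, 0, 0]
    - [0, 0, 0]
    - [0, 0, 0]
  fingers: [0.085, 0.085, 0.085, 0.085, 0.085, 0.085, 0.03, 0.03, 0.03, 0.03, 0.03, 0.03]

```text
time_s: 5.0
ee_pos: [553.2, -140.6, 28.1]
tool_rot: [0.808, 0.59, 0.001, 0.001]
contact_force: [0.4, -0.4, 12.7]
grip_width: 0.415
```

```bash
python3 go.py 554.5 -135.4 26 72.5
python3 - <<'E'
from h import *
d=get_image("scene");cv2.imwrite("pics/s1.png",cv2.resize(d["image"][210:360,260:440],None,fx=4,fy=4,interpolation=cv2.INTER_CUBIC))
E
```

```text
t 5.0 pos [ 553.2 -140.6   28.1] yaw 72.27 tilt 0.19 F [ 0.4 -0.4 12.7] T [-0.13  0.03 -0.21] grip 35.5 q [ 0.36  0.74 -0.31  1.87  0.37  0.59 -0.49]
delta tool now [ 5.4 -0.4  2.1] | after the turn [ 5.4 -0.4  2.1] turn deg [ 0.19 -0.01 -0.23]
```

View pics/s1.png

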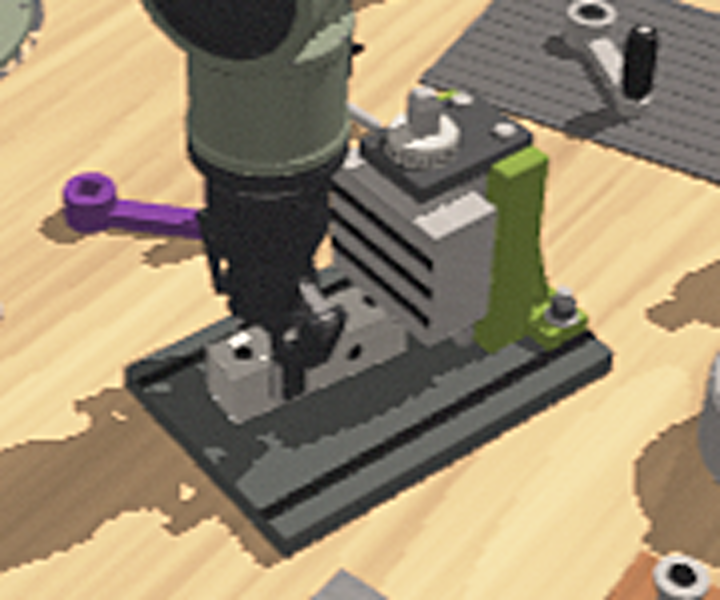

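Run:
```python
from h import *
import pickle
d=pickle.load(open("top0.pkl","rb"))
for n,l in(("brush",[(377,168),(377,186),(448,186)]),("spanner",[(417,263),(405,263),(365,307)]),("holder",[(484,228),(484,268)]),("bush",[(454,286),(470,286)]),("plate",[(366,257),(382,194)])):
    print(n,[onplane(d,u,v,10)[:2].round(0) for u,v in l])
```

```text
brush [array([ 713., -217.]), array([ 661., -217.]), array([ 664., -411.])]
spanner [array([ 449., -323.]), array([ 449., -291.]), array([ 330., -185.])]
holder [array([ 548., -505.]), array([ 439., -500.])]
bush [array([ 390., -419.]), array([ 391., -461.])]
plate [array([ 463., -187.]), array([ 638., -231.])]
```

play_rows:
  angular:
    - [0, 0, 0]
    - [0, 0, 0]
    - [0, 0, 0]
    - [0, 0, 0]
    - [0, 0, 0]
    - [0, 0, 0]
    - [0, 0, 0]
    - [0, 0, 0]
    - [0, 0, 0]
  delta_pos:
    - [0, 0, -0.001]
    - [-0.005, 0, 0]
    - [-0.01, 0, 0]
    - [-0.015, 0, 0]
    - [-0.015, 0, 0]
    - [-0.005, 0, -0.005]
    - [0, 0, -0.015]
    - [0, 0, -0.015]
    - [0, 0, 0]
  fingers: [0.03, 0.03, 0.03, 0.03, 0.03, 0.03, 0.03, 0.03, 0.03]
  newtons: 90

```text
time_s: 5.95
ee_pos: [538.1, -187.6, 65.0]
tool_rot: [0.807, 0.59, 0.001, 0.001]
contact_force: [1.1, -0.8, -4.3]
grip_width: 0.411
```

```bash
python3 go.py 546 -365 60 72.3
python3 - <<'E'
from h import *
d=get_image("scene");cv2.imwrite("pics/s2.png",cv2.resize(d["image"][210:360,260:440],None,fx=4,fy=4,interpolation=cv2.INTER_CUBIC))
E
```

```text
t 5.95 pos [ 538.1 -187.6   65. ] yaw 72.33 tilt 0.2 F [ 1.1 -0.8 -4.3] T [-0.1   0.02  0.02] grip 35.1 q [ 0.47  0.68 -0.34  1.86  0.35  0.66 -0.39]
delta tool now [-166.7   61.4    5.1] | after the turn [-166.6   61.5    5. ] turn deg [ 0.2  -0.02  0.03]
```

View pics/s2.png

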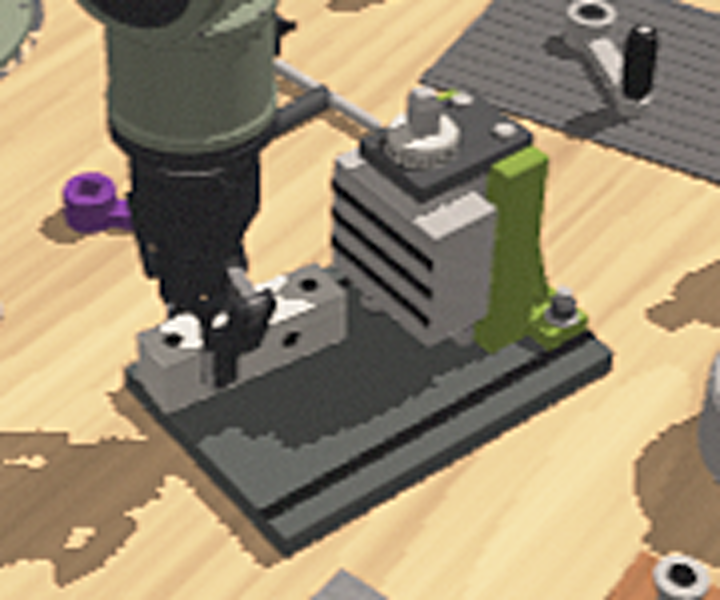

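play_rows:
  angular:
    - [0, 0, 0]
    - [0, 0, 0]
    - [0, 0, 0]
    - [0, 0, 0]
    - [0, 0, 0]
    - [0, 0, 0]
    - [0, 0, 0]
    - [0, 0, 0]
    - [0, 0, 0]
    - [0, 0, 0]
    - [0, 0, 0]
  delta_pos:
    - [-0.017, 0.006, 0]
    - [-0.035, 0.013, 0]
    - [-0.035, 0.013, 0]
    - [-0.035, 0.013, 0]
    - [-0.03, 0.011, 0]
    - [-0.015, 0.006, 0]
    - [0, 0, 0.015]
    - [0, 0, 0.025]
    - [0, 0, 0.01]
    - [0, 0, 0.004]
    - [0, 0, 0]
  fingers: [0.03, 0.03, 0.03, 0.03, 0.03, 0.03, 0.03, 0.03, 0.03, 0.03, 0.03]

```text
time_s: 7.1
ee_pos: [545.1, -364.3, 8.6]
tool_rot: [0.807, 0.59, -0.0, -0.001]
contact_force: [0.4, -0.4, -3.2]
grip_width: 0.412
```

```bash
python3 go.py 546 -365 8.2 72.3
```

```text
t 7.1 pos [ 545.1 -364.3    8.6] yaw 72.37 tilt 0.07 F [ 0.4 -0.4 -3.2] T [-0.15  0.   -0.01] grip 35.2 q [ 0.71  0.87 -0.32  1.63  0.38  0.71 -0.11]
delta tool now [-0.3  1.1  0.4] | after the turn [-0.3  1.1  0.4] turn deg [-0.06 -0.03  0.07]
```

play_rows:
  angular:
    - [0, 0, 0]
    - [0, 0, 0]
  delta_pos:
    - [0, 0, 0.001]
    - [0, 0, 0.0005]
  fingers: [0.03, 0.03]

```text
time_s: 7.3
ee_pos: [545.4, -364.7, 8.2]
tool_rot: [0.807, 0.59, 0.0, -0.0]
contact_force: [-11.6, 8.2, 28.9]
grip_width: 0.408
```

play_rows:
  angular:
    - [0, 0, 0]
    - [0, 0, 0]
    - [0, 0, 0]
    - [0, 0, 0]
    - [0, 0, 0]
    - [0, 0, 0]
    - [0, 0, 0]
    - [0, 0, 0]
    - [0, 0, 0]
    - [0, 0, 0]
  delta_pos:
    - [0, 0, -0.0005]
    - [0, 0, 0]
    - [0, 0, 0]
    - [0, 0, 0]
    - [0, 0, 0]
    - [0, 0, -0.02]
    - [0, 0, -0.04]
    - [0, 0, -0.04]
    - [0, 0, -0.04]
    - [0, 0, -0.04]
  fingers: [0.03, 0.06, 0.085, 0.085, 0.085, 0.085, 0.085, 0.085, 0.085, 0.085]

```text
time_s: 8.3
ee_pos: [544.7, -365.6, 188.9]
tool_rot: [0.807, 0.59, 0.0, -0.0]
contact_force: [0.2, -0.6, -0.8]
grip_width: 0.994
```

```bash
python3 go.py 520 325 200 -40
python3 - <<'E'
from h import *
import pickle
for n in("scene","top"):
    d=get_image(n);cv2.imwrite(f"pics/{n}3.png",d["image"]);pickle.dump(d,open(n+"3.pkl","wb"))
W=world(d)
reg=W[200:300,385:470].reshape(-1,3);P=reg[(reg[:,2]>30)&(reg[:,2]<50)];print(len(P),np.median(P,0),cv2.minAreaRect(P[:,:2].astype(np.float32)))
E
```

```text
t 8.3 pos [ 544.7 -365.6  188.9] yaw 72.3 tilt 0.01 F [ 0.2 -0.6 -0.8] T [-0.02 -0.02 -0.01] grip 84.9 q [ 0.76  0.64 -0.4   1.54  0.28  1.02 -0.03]
delta tool now [ 650.4 -233.5  -11. ] | after the turn [-462.9 -513.2  -11.1] turn deg [-1.000e-02 -0.000e+00  1.123e+02]
649 [ 554.26163075 -331.59778601   38.9083192 ] ((554.32421875, -334.8050537109375), (128.9966278076172, 38.45296859741211), 69.60932159423828)
```

View pics/scene3.png

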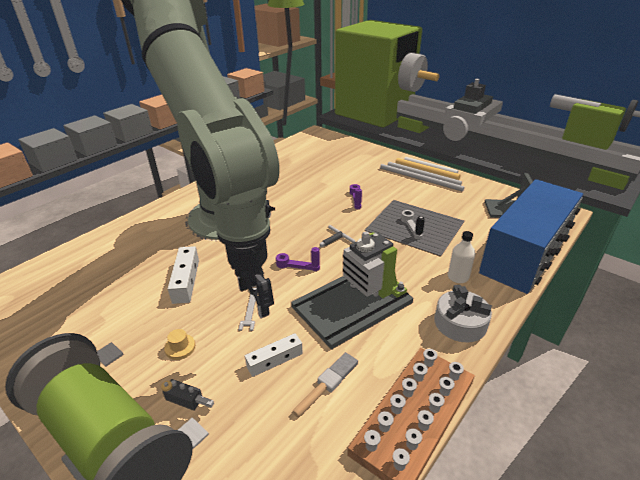

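Run:
```python
from h import *
import pickle
s=pickle.load(open("scene3.pkl","rb"));d=pickle.load(open("top3.pkl","rb"))
a=cv2.resize(s["image"][225:257,350:382],None,fx=12,fy=12,interpolation=cv2.INTER_CUBIC)
b=cv2.resize(d["image"][175:207,294:326],None,fx=12,fy=12,interpolation=cv2.INTER_CUBIC)
cv2.imwrite("pics/sh3.png",np.hstack([a,b]))
a=cv2.resize(s["image"][200:245,390:435],None,fx=8,fy=8,interpolation=cv2.INTER_CUBIC)
b=cv2.resize(d["image"][202:252,150:200],None,fx=7.2,fy=7.2,interpolation=cv2.INTER_CUBIC)
cv2.imwrite("pics/cr3.png",np.hstack([a,b]))
```

```text
(no output)
```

View pics/sh3.png

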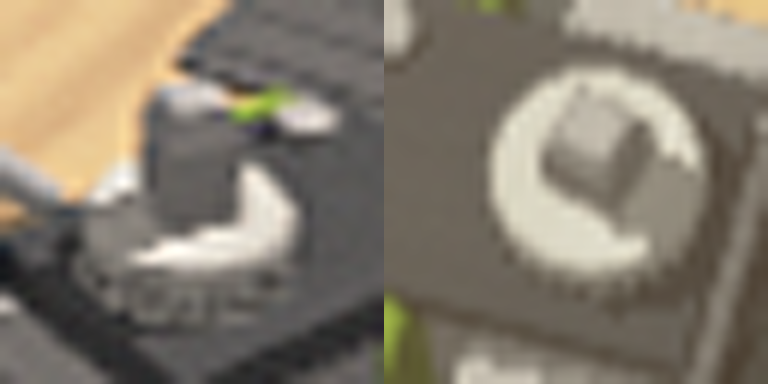

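View pics/cr3.png

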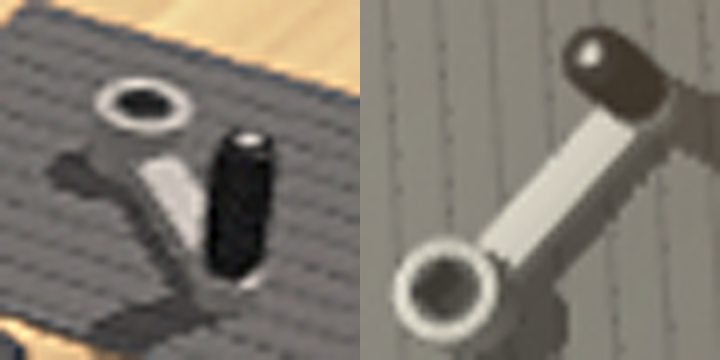

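```bash
cat > fit.py <<'E'
from h import *
import pickle,sys
def faces(c,th,z0=192,z1=212,z2=220):
    R=np.array([[np.cos(th),-np.sin(th)],[np.sin(th),np.cos(th)]])
    def ring(h,z): return np.array([list(R@np.array(p)*1.0+c)+[z] for p in((h,h),(-h,h),(-h,-h),(h,-h))])
    a,b,t=ring(8,z0),ring(8,z1),ring(5.5,z2)
    F=[t]
    for i in range(4):
        j=(i+1)%4; F.append(np.array([b[i],b[j],t[j],t[i]])); F.append(np.array([a[i],a[j],b[j],b[i]]))
    return F
def cost(d,c,th,box,up=6):
    R=cv2.Rodrigues(np.array(d["rvec"],float))[0]; cam=-R.T@np.array(d["tvec"]).ravel()
    u0,v0,u1,v1=box
    I=cv2.resize(cv2.cvtColor(d["image"],cv2.COLOR_BGR2GRAY)[v0:v1,u0:u1],None,fx=up,fy=up,interpolation=cv2.INTER_LINEAR).astype(float)
    def px(P): return np.round(((proj(d,P)-[u0,v0]+0.5)*up-0.5)*16).astype(np.int32)
    L=np.full(I.shape,-1,np.int32)
    k=np.linspace(0,2*np.pi,60)
    cv2.fillPoly(L,[px(np.stack([c[0]+21*np.cos(k),c[1]+21*np.sin(k),192+0*k],-1))],100,shift=4)
    for i,f in enumerate(faces(c,th)):
        n=np.cross(f[1]-f[0],f[2]-f[0]); n*=np.sign(n@(f.mean(0)-np.array([c[0],c[1],206])))
        if n@(cam-f.mean(0))>0: cv2.fillPoly(L,[px(f)],i,shift=4)
    e=0;col={}
    for i in range(9):
        m=L==i
        if m.sum()>3: e+=((I[m]-I[m].mean())**2).sum(); col[i]=I[m].mean()
    return e,L,I,px
def bgcost(L,I,lo,hi):
    b=I[L==100]; return np.minimum((b-lo)**2,(b-hi)**2).sum()
if __name__=="__main__":
    t=pickle.load(open("top3.pkl","rb"));s=pickle.load(open("scene3.pkl","rb"))
    for n,d,box in(("top",t,(292,172,330,210)),("scene",s,(346,222,386,262))):
        best=[]
        for th in range(0,90,3):
            bb=(1e18,)
            for dx in np.arange(-3,3.1,1):
                for dy in np.arange(-3,3.1,1):
                    c=np.array([593.2+dx,-43.3+dy]);e,L,I,px=cost(d,c,np.radians(th),box)
                    b=I[L==100];hi=np.percentile(b,85);lo=np.percentile(b,12)
                    e+=bgcost(L,I,lo,hi); e/=(L>=0).sum()
                    if e<bb[0]: bb=(e,dx,dy)
            best.append((round(bb[0],1),th,bb[1],bb[2]))
        print(n,sorted(best)[:9]); print([ (b[1],b[0]) for b in best])
E
python3 fit.py
```

```text
top [(np.float64(208.0), 60, np.float64(2.0), np.float64(0.0)), (np.float64(210.0), 57, np.float64(2.0), np.float64(0.0)), (np.float64(211.1), 54, np.float64(3.0), np.float64(0.0)), (np.float64(211.9), 63, np.float64(2.0), np.float64(0.0)), (np.float64(213.7), 66, np.float64(2.0), np.float64(1.0)), (np.float64(215.8), 51, np.float64(3.0), np.float64(0.0)), (np.float64(221.7), 48, np.float64(3.0), np.float64(0.0)), (np.float64(224.0), 69, np.float64(3.0), np.float64(1.0)), (np.float64(229.5), 72, np.float64(3.0), np.float64(1.0))]
[(0, np.float64(282.3)), (3, np.float64(291.6)), (6, np.float64(293.4)), (9, np.float64(296.8)), (12, np.float64(297.6)), (15, np.float64(303.1)), (18, np.float64(301.1)), (21, np.float64(301.0)), (24, np.float64(297.4)), (27, np.float64(292.4)), (30, np.float64(285.6)), (33, np.float64(272.1)), (36, np.float64(266.1)), (39, np.float64(253.3)), (42, np.float64(241.8)), (45, np.float64(230.2)), (48, np.float64(221.7)), (51, np.float64(215.8)), (54, np.float64(211.1)), (57, np.float64(210.0)), (60, np.float64(208.0)), (63, np.float64(211.9)), (66, np.float64(2
[... 776 characters left out ...]
), (6, np.float64(429.4)), (9, np.float64(388.9)), (12, np.float64(401.4)), (15, np.float64(383.7)), (18, np.float64(380.1)), (21, np.float64(366.1)), (24, np.float64(375.3)), (27, np.float64(364.8)), (30, np.float64(367.7)), (33, np.float64(362.4)), (36, np.float64(352.0)), (39, np.float64(335.8)), (42, np.float64(334.4)), (45, np.float64(318.6)), (48, np.float64(326.7)), (51, np.float64(336.0)), (54, np.float64(353.7)), (57, np.float64(352.9)), (60, np.float64(372.2)), (63, np.float64(386.3)), (66, np.float64(412.7)), (69, np.float64(435.3)), (72, np.float64(431.3)), (75, np.float64(457.4)), (78, np.float64(453.4)), (81, np.float64(454.3)), (84, np.float64(451.2)), (87, np.float64(459.1))]
```

Run:
```python
from fit import *
t=pickle.load(open("top3.pkl","rb"));s=pickle.load(open("scene3.pkl","rb"))
rows=[]
for d,box,c in((t,(297,175,323,201),(594.7,-43.3)),(s,(350,225,380,255),(594.5,-44.3))):
    r=[]
    for th in(45,53,61):
        u0,v0,u1,v1=box;up=250/(u1-u0)
        im=cv2.resize(d["image"][v0:v1,u0:u1],(250,250),interpolation=cv2.INTER_NEAREST)
        R=cv2.Rodrigues(np.array(d["rvec"],float))[0]; cam=-R.T@np.array(d["tvec"]).ravel()
        for f in faces(np.array(c),np.radians(th)):
            n=np.cross(f[1]-f[0],f[2]-f[0]); n*=np.sign(n@(f.mean(0)-np.array([c[0],c[1],206])))
            if n@(cam-f.mean(0))>0: cv2.polylines(im,[np.round((proj(d,f)-[u0,v0]+.5)*up).astype(np.int32)],True,(0,0,255),1)
        r.append(im)
    rows.append(np.hstack(r))
cv2.imwrite("pics/ov.png",np.vstack(rows))
```

```text
(no output)
```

View pics/ov.png

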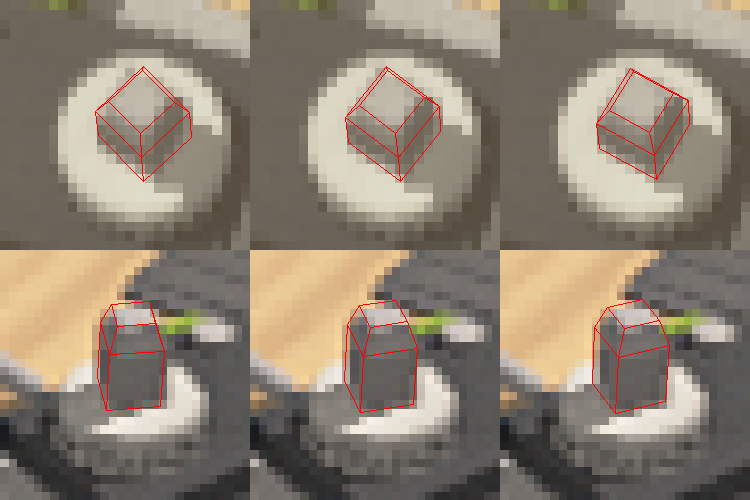

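play_rows:
  angular:
    - [0, 0, 0]
    - [0, 0, 0]
    - [0, 0, 0]
    - [0, 0, 0]
    - [0, 0, 0]
    - [0, 0, 0]
    - [0, 0, 0]
    - [0, 0, 0]
    - [0, 0, 0]
    - [0, 0, 0]
    - [0, 0, 0]
    - [0, 0, 0]
  delta_pos:
    - [0, 0, -0.03]
    - [0, 0, -0.045]
    - [0.02, -0.007, -0.035]
    - [0.041, -0.0145, 0]
    - [0.041, -0.0145, 0]
    - [0.041, -0.0145, 0]
    - [0.041, -0.0145, 0]
    - [0.041, -0.0145, 0]
    - [0.041, -0.0145, 0]
    - [0.041, -0.0145, 0]
    - [0.041, -0.0145, 0]
    - [0.041, -0.0145, 0]
  fingers: [0.085, 0.085, 0.085, 0.085, 0.085, 0.085, 0.085, 0.085, 0.085, 0.085, 0.085, 0.085]

```text
time_s: 9.6
ee_pos: [531.9, 48.3, 297.1]
tool_rot: [0.808, 0.59, 0.0, 0.0]
contact_force: [1.3, 0.1, -0.5]
grip_width: 0.996
```

play_rows:
  angular:
    - [0, 0, 0]
    - [0, 0, 0]
    - [0, 0, 0]
    - [0, 0, 0]
    - [0, 0, 0]
    - [0, 0, 0]
    - [0, 0, 0]
    - [0, 0, -8]
    - [0, 0, -8]
    - [0, 0, -8]
    - [0, 0, -8]
    - [0, 0, -8]
  delta_pos:
    - [0.041, -0.0145, 0]
    - [0.041, -0.0145, 0]
    - [0.041, -0.0145, 0]
    - [0.041, -0.0145, 0]
    - [0.041, -0.0145, 0]
    - [0.041, -0.0145, 0]
    - [0.022, -0.008, 0]
    - [0, 0, 0]
    - [0, 0, 0]
    - [0, 0, 0]
    - [0, 0, 0]
    - [0, 0, 0]
  fingers: [0.085, 0.085, 0.085, 0.085, 0.085, 0.085, 0.085, 0.085, 0.085, 0.085, 0.085, 0.085]

```text
time_s: 10.8
ee_pos: [523.2, 330.8, 296.9]
tool_rot: [0.555, 0.832, -0.0, -0.0]
contact_force: [0.1, -0.9, -1.1]
grip_width: 0.999
```

```bash
python3 go.py 524 330.7 120 141.7
```

```text
t 10.8 pos [523.2 330.8 296.9] yaw 112.63 tilt 0.02 F [ 0.1 -0.9 -1.1] T [-0.05  0.01  0.02] grip 85.3 q [-0.16  0.55 -0.77  1.51  0.39  1.25 -0.59]
delta tool now [ -0.4   0.7 176.9] | after the turn [ -0.7   0.4 176.9] turn deg [-1.000e-02 -1.000e-02 -2.907e+01]
```

play_rows:
  angular:
    - [0, 0, -7.3]
    - [0, 0, -7.3]
    - [0, 0, -7.3]
    - [0, 0, -7.2]
    - [0, 0, 0]
    - [0, 0, 0]
    - [0, 0, 0]
  delta_pos:
    - [0, 0, 0.03]
    - [0, 0, 0.04]
    - [0, 0, 0.04]
    - [0, 0, 0.04]
    - [0, 0, 0.04]
    - [0, 0, 0.04]
    - [0, 0, 0]
  fingers: [0.085, 0.085, 0.085, 0.085, 0.085, 0.085, 0.085]

```text
time_s: 11.5
ee_pos: [521.0, 329.1, 62.6]
tool_rot: [0.33, 0.944, -0.003, -0.002]
contact_force: [-0.9, -1.5, 1.3]
grip_width: 0.997
```

```bash
python3 go.py 524 330.7 7 141.7
python3 - <<'E'
from h import *
d=get_image("scene");cv2.imwrite("pics/s4.png",cv2.resize(d["image"][150:260,350:480],None,fx=5,fy=5,interpolation=cv2.INTER_CUBIC))
E
```

```text
t 11.5 pos [521.  329.1  62.6] yaw 141.42 tilt 0.41 F [-0.9 -1.5  1.3] T [ 0.02  0.02 -0.04] grip 85.1 q [-0.18  0.83 -0.74  1.71  0.69  0.89 -0.32]
delta tool now [-1.5  3.5 55.6] | after the turn [-1.4  3.1 55.6] turn deg [-0.38 -0.14 -0.28]
```

View pics/s4.png

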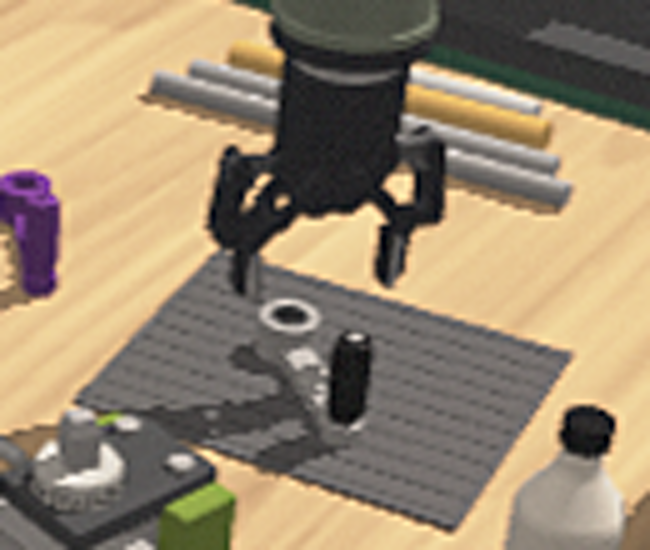

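play_rows:
  angular:
    - [0.2, 0, 0]
    - [0, 0, 0]
    - [0, 0, 0]
    - [0, 0, 0]
    - [0, 0, 0]
  delta_pos:
    - [-0.001, 0.002, 0.015]
    - [0, 0, 0.02]
    - [0, 0, 0.012]
    - [0, 0, 0.004]
    - [0, 0, 0]
  fingers: [0.085, 0.085, 0.085, 0.085, 0.085]

```text
time_s: 12.05
ee_pos: [524.9, 331.7, 15.9]
tool_rot: [0.33, 0.944, -0.002, -0.001]
contact_force: [0.3, 0.0, -0.3]
grip_width: 0.997
```

```bash
python3 go.py 524 330.7 7 141.7
```

```text
t 12.05 pos [524.9 331.7  15.9] yaw 141.4 tilt 0.24 F [ 0.3  0.  -0.3] T [ 0.02 -0.04  0.02] grip 85.1 q [-0.21  0.9  -0.69  1.71  0.75  0.82 -0.36]
delta tool now [ 0.1 -1.3  8.9] | after the turn [ 0.1 -1.3  8.9] turn deg [-0.23 -0.02 -0.3 ]
```

play_rows:
  angular:
    - [-0.2, 0, -0.3]
    - [0, 0, 0]
    - [0, 0, 0]
    - [0, 0, 0]
    - [0, 0, 0]
    - [0, 0, 0]
    - [0, 0, 0]
    - [0, 0, 0]
  delta_pos:
    - [0, -0.001, 0.006]
    - [0, 0, 0.002]
    - [0, 0, 0]
    - [0, 0, 0]
    - [0, 0, 0]
    - [0, 0, 0]
    - [0, 0, 0]
    - [0, 0, 0]
  fingers: [0.085, 0.085, 0.05, 0.015, 0.015, 0.015, 0.015, 0.015]
  newtons: 80

```text
time_s: 12.85
ee_pos: [524.7, 331.0, 8.8]
tool_rot: [0.328, 0.945, 0.0, 0.0]
contact_force: [-1.6, -1.3, 6.9]
grip_width: 0.205
```

```bash
python3 go.py 524 330.7 7 141.7;python3 - <<'E'
from h import *
d=get_image("scene");cv2.imwrite("pics/s5.png",cv2.resize(d["image"][150:260,350:480],None,fx=5,fy=5,interpolation=cv2.INTER_CUBIC))
E
```

```text
t 12.85 pos [524.7 331.    8.8] yaw 141.69 tilt 0.02 F [-1.6 -1.3  6.9] T [-0.35  0.32 -0.11] grip 17.5 q [-0.21  0.91 -0.68  1.72  0.76  0.8  -0.36]
delta tool now [ 0.3 -0.6  1.8] | after the turn [ 0.3 -0.6  1.8] turn deg [ 0.02  0.01 -0.01]
```

View pics/s5.png

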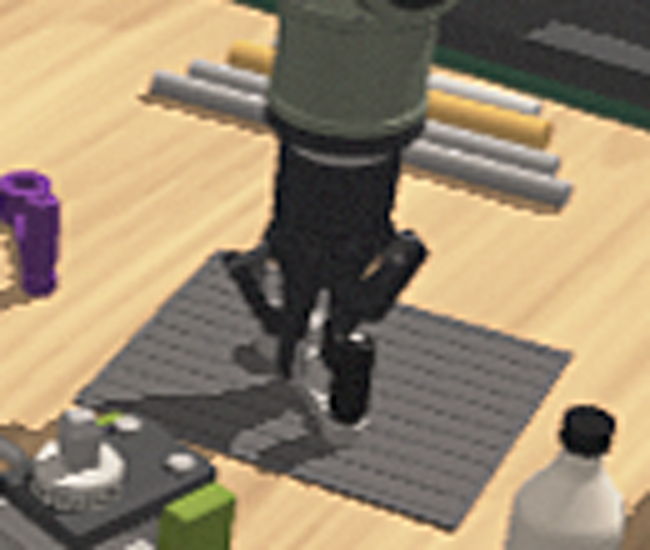

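play_rows:
  angular:
    - [0, 0, 0]
    - [0, 0, 0]
    - [0, 0, 0]
    - [0, 0, 0]
    - [0, 0, 0]
    - [0, 0, 0]
    - [0, 0, 0]
    - [0, 0, 0]
    - [0, 0, 0]
    - [0, 0, 0]
  delta_pos:
    - [0, 0, -0.005]
    - [0, 0, -0.015]
    - [0, 0, -0.03]
    - [0, 0, -0.035]
    - [0, 0, -0.04]
    - [0, 0, -0.04]
    - [0, 0, -0.04]
    - [0, 0, -0.03]
    - [0, 0, -0.015]
    - [0, 0, 0]
  fingers: [0.015, 0.015, 0.015, 0.015, 0.015, 0.015, 0.015, 0.015, 0.015, 0.015]
  newtons: 100

```text
time_s: 13.9
ee_pos: [524.8, 331.2, 260.2]
tool_rot: [0.328, 0.945, 0.001, 0.001]
contact_force: [-0.4, 0.4, -4.3]
grip_width: 0.198
```

```bash
python3 go.py 524 330.7 259 141.7;python3 - <<'E'
from h import *
import pickle
d=get_image("scene");cv2.imwrite("pics/s6.png",cv2.resize(d["image"][110:230,350:480],None,fx=5,fy=5,interpolation=cv2.INTER_CUBIC));pickle.dump(d,open("scene6.pkl","wb"))
t=get_image("top");cv2.imwrite("pics/t6.png",cv2.resize(t["image"][180:280,110:220],None,fx=5,fy=5,interpolation=cv2.INTER_CUBIC));pickle.dump(t,open("top6.pkl","wb"))
E
```

```text
t 13.9 pos [524.8 331.2 260.2] yaw 141.69 tilt 0.15 F [-0.4  0.4 -4.3] T [ 0.04 -0.02  0.  ] grip 16.9 q [-0.1   0.61 -0.87  1.55  0.49  1.21 -0.16]
delta tool now [ 0.3 -0.9  1.2] | after the turn [ 0.3 -0.9  1.2] turn deg [ 0.14  0.06 -0.01]
```

View pics/s6.png

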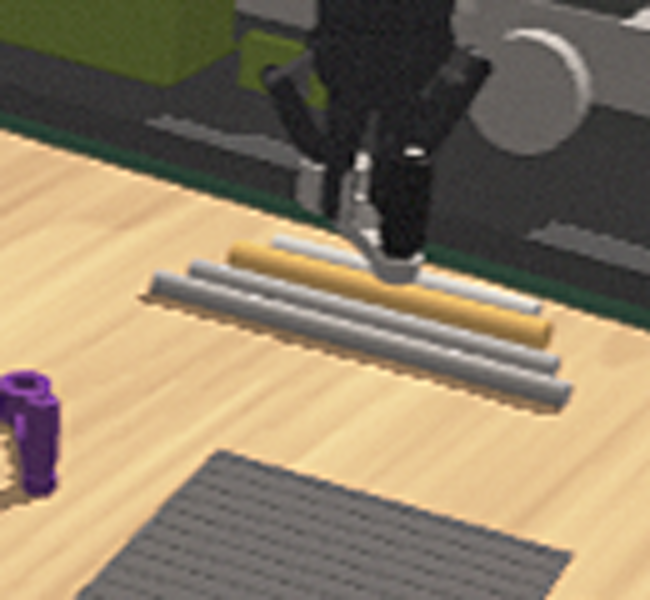

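View pics/t6.png

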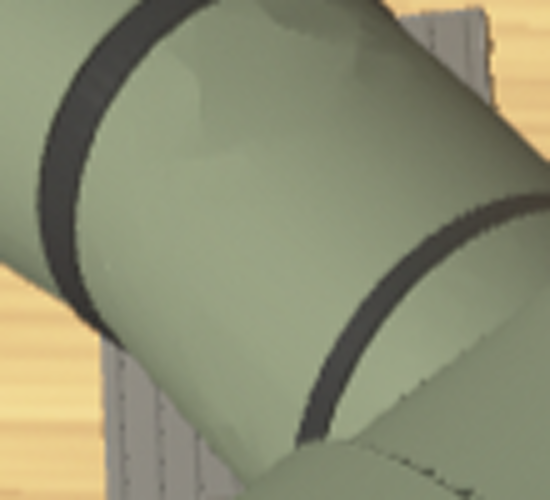

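play_rows:
  angular:
    - [0, 0, 0]
    - [0, 0, 0]
    - [0, 0, 0]
    - [0, 0, 0]
    - [0, 0, 0]
    - [0, 0, 0]
    - [0, 0, 0]
    - [0, 0, 0]
    - [0, 0, 0]
    - [0, 0, 0]
    - [0, 0, 0]
    - [0, 0, -2.3]
  delta_pos:
    - [-0.015, -0.011, 0]
    - [-0.03, -0.023, 0]
    - [-0.03, -0.023, 0]
    - [-0.03, -0.023, 0]
    - [-0.03, -0.023, 0]
    - [-0.03, -0.023, 0]
    - [-0.03, -0.023, 0]
    - [-0.03, -0.023, 0]
    - [-0.03, -0.023, 0]
    - [-0.03, -0.023, 0]
    - [-0.025, -0.018, 0]
    - [-0.012, -0.009, 0]
  fingers: [0.015, 0.015, 0.015, 0.015, 0.015, 0.015, 0.015, 0.015, 0.015, 0.015, 0.015, 0.015]

```text
time_s: 15.2
ee_pos: [625.0, -64.5, 255.8]
tool_rot: [0.31, 0.951, -0.001, -0.001]
contact_force: [0.5, 0.4, -4.1]
grip_width: 0.196
```

play_rows:
  angular:
    - [0, 0, 0]
    - [0, 0, 0]
  delta_pos:
    - [-0.005, -0.004, 0]
    - [0, 0, 0]
  fingers: [0.015, 0.015]

```text
time_s: 15.4
ee_pos: [626.6, -67.4, 256.8]
tool_rot: [0.31, 0.951, -0.0, -0.001]
contact_force: [-0.3, 0.8, -3.7]
grip_width: 0.196
```

```bash
python3 go.py 627.9 -68.3 240 144;python3 - <<'E'
from h import *
import pickle
d=get_image("scene");cv2.imwrite("pics/s7.png",cv2.resize(d["image"][170:290,320:450],None,fx=5,fy=5,interpolation=cv2.INTER_CUBIC));pickle.dump(d,open("scene7.pkl","wb"))
t=get_image("top");cv2.imwrite("pics/t7.png",cv2.resize(t["image"][140:240,260:370],None,fx=5,fy=5,interpolation=cv2.INTER_CUBIC));pickle.dump(t,open("top7.pkl","wb"))
E
```

```text
t 15.4 pos [626.6 -67.4 256.8] yaw 143.91 tilt 0.12 F [-0.3  0.8 -3.7] T [0.06 0.02 0.01] grip 16.7 q [ 0.55  0.63 -0.86  1.52  0.49  1.22  0.56]
delta tool now [-1.6  0.  16.8] | after the turn [-1.6  0.  16.8] turn deg [-0.04 -0.12 -0.09]
```

View pics/s7.png

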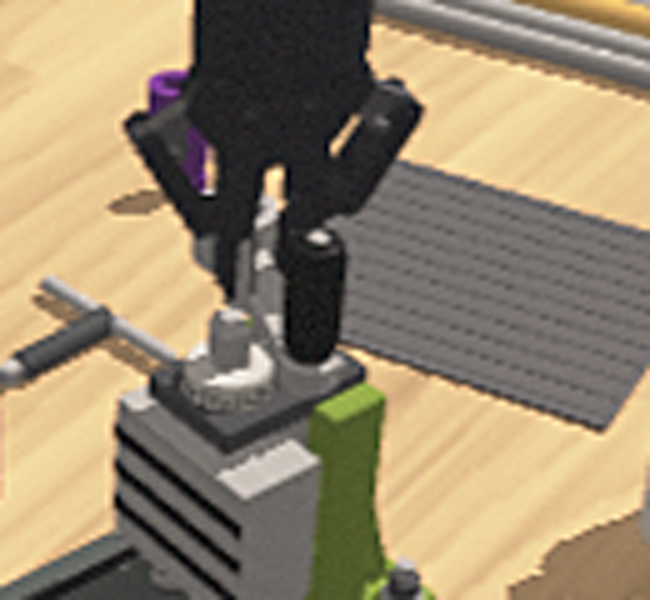

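View pics/t7.png

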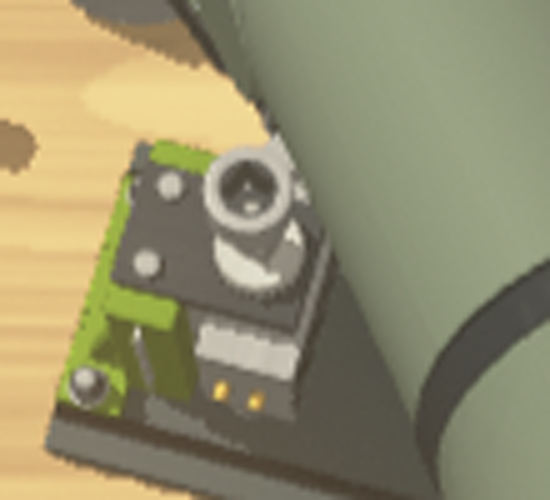

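Run:
```python
from h import *
import pickle
t=pickle.load(open("top7.pkl","rb"))
g=t["image"][160:200,294:326]
cv2.imwrite("pics/t7h.png",cv2.resize(g,None,fx=14,fy=14,interpolation=cv2.INTER_CUBIC))
W=world(t)
for z in(278,280,282): print(onplane(t,309.4,177.4,z).round(1))
print("expected",626.6+42.4*np.cos(np.radians(143.9)),-67.4+42.4*np.sin(np.radians(143.9)))
reg=W[165:192,296:326].reshape(-1,3);P=reg[(reg[:,2]>270)&(reg[:,2]<292)];print(len(P),np.median(P,0),cv2.minEnclosingCircle(P[:,:2].astype(np.float32)))
# shaft centre, tops as before
```

```text
[593.5 -41.1 278. ]
[592.9 -41.1 280. ]
[592.2 -41.2 282. ]
expected 592.3412289227235 -42.418074448218306
225 [592.0409897  -41.96759721 279.61876456] ((598.1121826171875, -43.72818374633789), 25.840301513671875)
```

View pics/t7h.png

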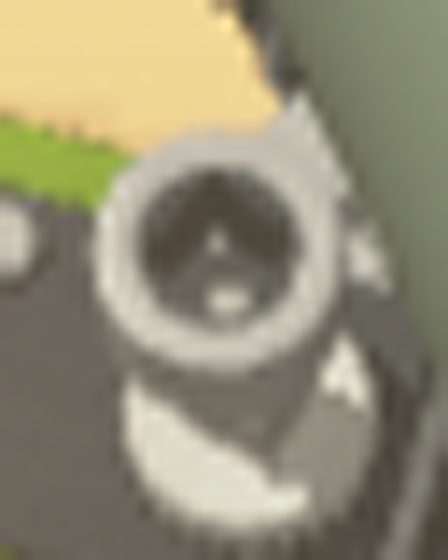

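play_rows:
  angular:
    - [0, 0, 0]
    - [0, 0, 0]
    - [0, 0, 0]
    - [0, 0, 0]
    - [0, 0, 0]
  delta_pos:
    - [-0.0018, -0.0008, 0.008]
    - [0, 0, 0.012]
    - [0, 0, 0.008]
    - [0, 0, 0.004]
    - [0, 0, 0]
  fingers: [0.015, 0.015, 0.015, 0.015, 0.015]

```text
time_s: 16.0
ee_pos: [627.8, -68.7, 225.5]
tool_rot: [0.309, 0.951, -0.0, -0.001]
contact_force: [-0.6, -0.6, -3.1]
grip_width: 0.197
```

```bash
python3 go.py 627.9 -69.3 196.8 144;python3 - <<'E'
from h import *
import pickle
t=get_image("top");g=t["image"][160:200,294:326]
cv2.imwrite("pics/t8.png",cv2.resize(g,None,fx=14,fy=14,interpolation=cv2.INTER_CUBIC))
E
```

```text
t 16.0 pos [627.8 -68.7 225.5] yaw 144.01 tilt 0.06 F [-0.6 -0.6 -3.1] T [-0.03 -0.01  0.03] grip 16.8 q [ 0.55  0.66 -0.84  1.56  0.52  1.16  0.54]
delta tool now [-0.5 -0.4 28.7] | after the turn [-0.5 -0.4 28.7] turn deg [-0.03 -0.06  0.01]
```

View pics/t8.png

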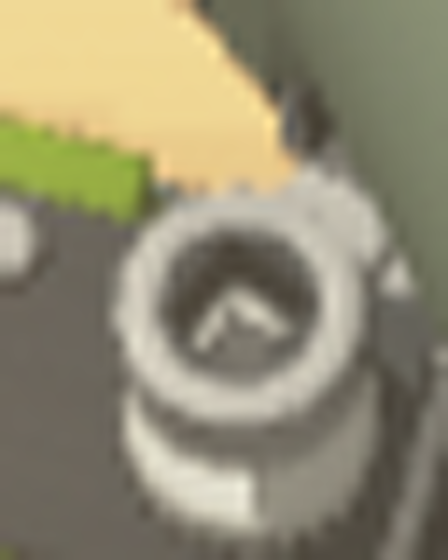

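play_rows:
  angular:
    - [0, 0, 0]
    - [0, 0, 0]
    - [0, 0, 0]
  delta_pos:
    - [0, 0, 0.003]
    - [0, 0, 0.003]
    - [0, 0, 0]
  fingers: [0.015, 0.015, 0.015]

```text
time_s: 16.35
ee_pos: [627.9, -68.9, 220.0]
tool_rot: [0.309, 0.951, -0.0, -0.0]
contact_force: [-0.4, -0.0, -3.9]
grip_width: 0.198
```

play_rows:
  angular:
    - [0, 0, 0]
    - [0, 0, 0]
  delta_pos:
    - [0, 0, 0.002]
    - [0, 0, 0]
  fingers: [0.015, 0.015]

```text
time_s: 16.55
ee_pos: [628.0, -68.9, 218.1]
tool_rot: [0.309, 0.951, -0.0, -0.0]
contact_force: [-1.7, 0.4, -4.5]
grip_width: 0.203
```

```bash
python3 go.py 627.9 -69.3 196.8 144
```

```text
t 16.55 pos [628.  -68.9 218.1] yaw 144.0 tilt 0.01 F [-1.7  0.4 -4.5] T [-0.05 -0.01  0.04] grip 17.4 q [ 0.54  0.67 -0.84  1.56  0.53  1.15  0.53]
delta tool now [-0.2 -0.4 21.3] | after the turn [-0.2 -0.4 21.3] turn deg [-0.01 -0.01 -0.  ]
```

play_rows:
  angular:
    - [0, 0, 0]
    - [0, 0, 0]
  delta_pos:
    - [0, 0, 0.002]
    - [0, 0, 0]
  fingers: [0.015, 0.015]

```text
time_s: 16.75
ee_pos: [628.0, -68.9, 216.1]
tool_rot: [0.309, 0.951, 0.0, -0.0]
contact_force: [0.4, 0.2, -3.6]
grip_width: 0.198
```

play_rows:
  angular:
    - [0, 0, 0]
    - [0, 0, 0]
  delta_pos:
    - [0, 0, 0.002]
    - [0, 0, 0]
  fingers: [0.015, 0.015]

```text
time_s: 16.95
ee_pos: [628.1, -68.8, 214.1]
tool_rot: [0.309, 0.951, 0.0, -0.0]
contact_force: [0.5, -0.1, -4.2]
grip_width: 0.201
```

```bash
python3 go.py 627.9 -69.3 196.8 144
```

```text
t 16.95 pos [628.1 -68.8 214.1] yaw 144.0 tilt 0.01 F [ 0.5 -0.1 -4.2] T [ 0.04 -0.19 -0.01] grip 17.2 q [ 0.54  0.67 -0.83  1.57  0.53  1.14  0.53]
delta tool now [-0.2 -0.5 17.3] | after the turn [-0.2 -0.5 17.3] turn deg [ 0.   -0.01  0.  ]
```

Underside is at about 209 mm, past the taper, with almost no force: it has entered. Continuing down.

play_rows:
  angular:
    - [0, 0, 0]
    - [0, 0, 0]
    - [0, 0, 0]
    - [0, 0, 0]
  delta_pos:
    - [0, 0, 0.004]
    - [0, 0, 0.004]
    - [0, 0, 0.004]
    - [0, 0, 0]
  fingers: [0.015, 0.015, 0.015, 0.015]

```text
time_s: 17.35
ee_pos: [628.0, -68.8, 201.7]
tool_rot: [0.309, 0.951, 0.0, -0.0]
contact_force: [3.0, 0.2, -5.5]
grip_width: 0.201
```

```bash
python3 go.py 627.9 -69.3 196.8 144
```

```text
t 17.35 pos [628.  -68.8 201.7] yaw 144.0 tilt 0.02 F [ 3.   0.2 -5.5] T [-0.04 -0.52  0.01] grip 17.1 q [ 0.54  0.69 -0.83  1.58  0.54  1.12  0.52]
delta tool now [-0.2 -0.5  4.9] | after the turn [-0.2 -0.5  4.9] turn deg [ 0.   -0.02  0.  ]
```

play_rows:
  angular:
    - [0, 0, 0]
    - [0, 0, 0]
    - [0, 0, 0]
    - [0, 0, 0]
  delta_pos:
    - [0, 0, 0.002]
    - [0, 0, 0.0015]
    - [0, 0, 0.001]
    - [0, 0, 0]
  fingers: [0.015, 0.015, 0.015, 0.015]

```text
time_s: 17.75
ee_pos: [628.1, -68.8, 197.8]
tool_rot: [0.309, 0.951, 0.0, 0.0]
contact_force: [2.5, 0.3, -3.8]
grip_width: 0.198
```

```bash
python3 go.py 627.9 -69.3 196.8 144
```

```text
t 17.75 pos [628.1 -68.8 197.8] yaw 144.0 tilt 0.01 F [ 2.5  0.3 -3.8] T [-0.04 -0.46 -0.05] grip 16.9 q [ 0.54  0.69 -0.83  1.58  0.55  1.11  0.52]
delta tool now [-0.1 -0.5  1. ] | after the turn [-0.1 -0.5  1. ] turn deg [ 0.01  0.   -0.  ]
```

play_rows:
  angular:
    - [0, 0, 0]
    - [0, 0, 0]
  delta_pos:
    - [0, 0, 0.001]
    - [0, 0, 0]
  fingers: [0.015, 0.015]

```text
time_s: 17.95
ee_pos: [628.1, -68.8, 196.8]
tool_rot: [0.309, 0.951, 0.0, 0.0]
contact_force: [1.8, -1.1, -2.6]
grip_width: 0.204
```

play_rows:
  angular:
    - [0, 0, 0]
    - [0, 0, 0]
  delta_pos:
    - [0, 0, 0.0007]
    - [0, 0, 0]
  fingers: [0.015, 0.015]

```text
time_s: 18.15
ee_pos: [628.2, -68.9, 196.5]
tool_rot: [0.309, 0.951, -0.0, 0.0]
contact_force: [0.8, -0.6, 3.7]
grip_width: 0.198
```

```bash
python3 go.py 627.9 -69.3 196.8 144;python3 - <<'E'
from h import *
import pickle
d=get_image("scene");cv2.imwrite("pics/s9.png",cv2.resize(d["image"][190:280,330:410],None,fx=6,fy=6,interpolation=cv2.INTER_CUBIC))
E
```

```text
t 18.15 pos [628.2 -68.9 196.5] yaw 143.99 tilt 0.03 F [ 0.8 -0.6  3.7] T [-0.1   0.04 -0.02] grip 16.9 q [ 0.54  0.69 -0.82  1.59  0.55  1.11  0.52]
delta tool now [ 0.  -0.5 -0.3] | after the turn [ 0.  -0.5 -0.3] turn deg [ 0.01  0.03 -0.01]
```

View pics/s9.png

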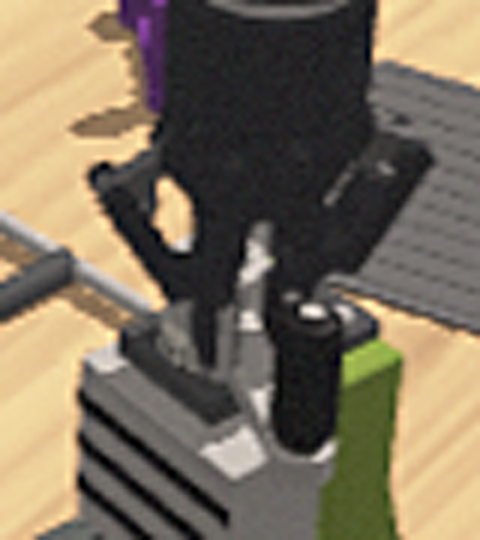

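play_rows:
  angular:
    - [0, 0, 0]
    - [0, 0, 0]
    - [0, 0, 0]
    - [0, 0, 0]
    - [0, 0, 0]
    - [0, 0, 0]
    - [0, 0, 0]
    - [0, 0, 0]
    - [0, 0, 0]
  delta_pos:
    - [0, 0, 0]
    - [0, 0, 0]
    - [0, 0, 0]
    - [0, 0, 0]
    - [0, 0, -0.01]
    - [0, 0, -0.018]
    - [-0.025, 0, 0]
    - [-0.033, 0, 0]
    - [0, 0, 0]
  fingers: [0.04, 0.07, 0.07, 0.07, 0.07, 0.07, 0.07, 0.07, 0.07]

```text
time_s: 19.1
ee_pos: [676.9, -105.8, 224.2]
tool_rot: [0.311, 0.951, -0.0, 0.0]
contact_force: [-1.1, -0.1, 0.1]
grip_width: 0.816
```

```bash
python3 go.py 674.5 -102.2 225 144;python3 - <<'E'
from h import *
import pickle
d=get_image("scene");cv2.imwrite("pics/s10.png",cv2.resize(d["image"][180:280,320:420],None,fx=5,fy=5,interpolation=cv2.INTER_CUBIC))
t=get_image("top");cv2.imwrite("pics/t10.png",cv2.resize(t["image"][140:240,260:360],None,fx=5,fy=5,interpolation=cv2.INTER_CUBIC));pickle.dump(t,open("top10.pkl","wb"))
W=world(t)
reg=W[165:200,293:325].reshape(-1,3);P=reg[(reg[:,2]>212)&(reg[:,2]<228)];print(len(P),np.median(P,0),P[:,0].max(),P[:,0].min(),P[:,1].min(),P[:,1].max())
E
```

```text
t 19.1 pos [ 676.9 -105.8  224.2] yaw 143.8 tilt 0.06 F [-1.1 -0.1  0.1] T [-0.03  0.    0.02] grip 69.7 q [ 0.53  0.74 -0.81  1.4   0.55  1.23  0.61]
delta tool now [ 4.1  1.5 -0.8] | after the turn [ 4.1  1.5 -0.8] turn deg [ 0.01  0.06 -0.2 ]
235 [593.07437311 -42.96726725 219.35235857] 615.0046369909938 575.0155557413105 -61.28290017629573 -24.448087149588844
```

View pics/s10.png

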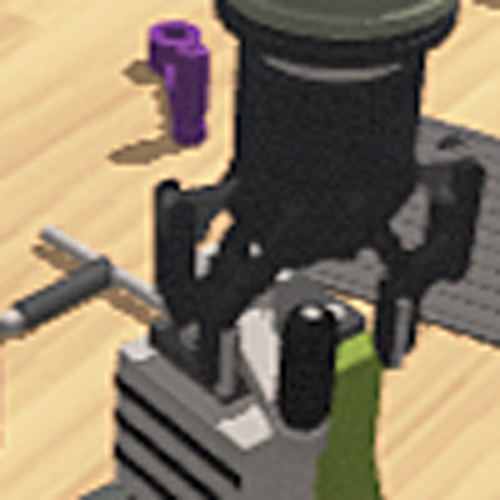

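View pics/t10.png

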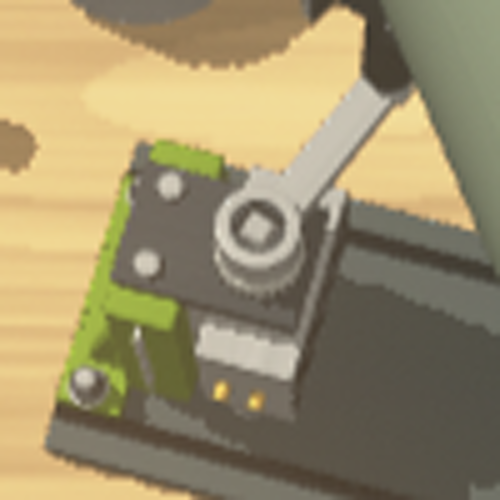

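play_rows:
  angular:
    - [0, 0, 0]
    - [0, 0, 0]
  delta_pos:
    - [0.002, 0.001, 0]
    - [0, 0, 0]
  fingers: [0.05, 0.05]

```text
time_s: 19.4
ee_pos: [673.5, -100.0, 224.6]
tool_rot: [0.308, 0.951, 0.0, 0.0]
contact_force: [-0.7, 0.3, 0.8]
grip_width: 0.584
```

```bash
python3 go.py 674.7 -102.1 225 144
```

```text
t 19.4 pos [ 673.5 -100.   224.6] yaw 144.07 tilt 0.01 F [-0.7  0.3  0.8] T [ 0.01  0.03 -0.03] grip 49.9 q [ 0.53  0.74 -0.82  1.41  0.55  1.23  0.61]
delta tool now [-2.2 -1.  -0.4] | after the turn [-2.2 -1.  -0.4] turn deg [0.01 0.   0.07]
```

play_rows:
  angular:
    - [0, 0, 0]
    - [0, 0, 0]
    - [0, 0, 0]
    - [0, 0, 0]
    - [0, 0, 0]
  delta_pos:
    - [-0.002, -0.001, 0]
    - [0, 0, 0]
    - [0, 0, 0]
    - [0, 0, 0]
    - [0, 0, 0]
  fingers: [0.05, 0.03, 0.02, 0.02, 0.02]
  newtons: 25

```text
time_s: 19.9
ee_pos: [675.0, -103.0, 224.1]
tool_rot: [0.309, 0.951, -0.0, 0.0]
contact_force: [0.1, -0.3, 1.5]
grip_width: 0.292
```

```bash
cat > orb.py <<'E'
# rows of an orbit clockwise about the shaft: orb.py cx cy r from_deg step n
import sys
from h import *
from scipy.spatial.transform import Rotation as Ro
cx,cy,r,step,n=[float(a) for a in sys.argv[1:6]]
s=get_state();M=Ro.from_quat(s["tool_rot"]).as_matrix();p=s["ee_pos"]
ph=np.degrees(np.arctan2(p[1]-cy,p[0]-cx)); print("phi now",ph.round(2),"radius",np.hypot(p[0]-cx,p[1]-cy).round(2),"F",s["contact_force"].round(1),"T",s["torque"].round(2),"t",s["time_s"],"grip",s["grip_width"]*85.4)
start=float(sys.argv[6]) if len(sys.argv)>6 else ph
a=np.radians(start-step*np.arange(int(n)+1))
P=np.stack([r*np.cos(a),r*np.sin(a),0*a],-1)
P=np.round((P-P[0])@M*10)/10
print("ends at phi",np.degrees(a[-1]).round(1)); print([[round(v/1000,4) for v in (x[0],x[1],0)] for x in np.diff(P,axis=0)])
E
python3 orb.py 593.8 -43.3 100 9 12
```

```text
phi now -36.32 radius 100.81 F [ 0.1 -0.3  1.5] T [-0.11 -0.1   0.05] t 19.9 grip 24.926476819248016
ends at phi -144.3
[[np.float64(0.0013), np.float64(-0.0156), 0.0], [np.float64(0.0038), np.float64(-0.0153), 0.0], [np.float64(0.006), np.float64(-0.0144), 0.0], [np.float64(0.0083), np.float64(-0.0134), 0.0], [np.float64(0.0103), np.float64(-0.0118), 0.0], [np.float64(0.012), np.float64(-0.0102), 0.0], [np.float64(0.0134), np.float64(-0.0081), 0.0], [np.float64(0.0145), np.float64(-0.0059), 0.0], [np.float64(0.0153), np.float64(-0.0036), 0.0], [np.float64(0.0156), np.float64(-0.0012), 0.0], [np.float64(0.0157), np.float64(0.0014), 0.0], [np.float64(0.0152), np.float64(0.0037), 0.0]]
```

play_rows:
  angular:
    - [0, 0, 0]
    - [0, 0, 0]
    - [0, 0, 0]
    - [0, 0, 0]
  delta_pos:
    - [0.0013, -0.0156, 0]
    - [0.0038, -0.0153, 0]
    - [0.006, -0.0144, 0]
    - [0.0083, -0.0134, 0]
  fingers: [0.02, 0.02, 0.02, 0.02]

```text
time_s: 20.3
ee_pos: [624.4, -139.5, 224.2]
tool_rot: [0.309, 0.951, 0.0, 0.0]
contact_force: [1.5, 0.1, 1.0]
grip_width: 0.297
```

```bash
python3 orb.py 593.8 -43.3 100 9 12 -72.3
```

```text
phi now -72.34 radius 100.98 F [1.5 0.1 1. ] T [ 0.58 -0.14 -0.02] t 20.3 grip 25.37743010813527
ends at phi -180.3
[[np.float64(0.0102), np.float64(-0.0119), 0.0], [np.float64(0.012), np.float64(-0.0101), 0.0], [np.float64(0.0134), np.float64(-0.0082), 0.0], [np.float64(0.0146), np.float64(-0.0059), 0.0], [np.float64(0.0153), np.float64(-0.0036), 0.0], [np.float64(0.0156), np.float64(-0.0011), 0.0], [np.float64(0.0156), np.float64(0.0013), 0.0], [np.float64(0.0153), np.float64(0.0037), 0.0], [np.float64(0.0144), np.float64(0.0061), 0.0], [np.float64(0.0134), np.float64(0.0082), 0.0], [np.float64(0.0119), np.float64(0.0103), 0.0], [np.float64(0.0101), np.float64(0.012), 0.0]]
```

Turning with only light forces; continuing round.

play_rows:
  angular:
    - [0, 0, 0]
    - [0, 0, 0]
    - [0, 0, 0]
    - [0, 0, 0]
    - [0, 0, 0]
    - [0, 0, 0]
    - [0, 0, 0]
    - [0, 0, 0]
    - [0, 0, 0]
    - [0, 0, 0]
    - [0, 0, 0]
    - [0, 0, 0]
  delta_pos:
    - [0.0102, -0.0119, 0]
    - [0.012, -0.0101, 0]
    - [0.0134, -0.0082, 0]
    - [0.0146, -0.0059, 0]
    - [0.0153, -0.0036, 0]
    - [0.0156, -0.0011, 0]
    - [0.0156, 0.0013, 0]
    - [0.0153, 0.0037, 0]
    - [0.0144, 0.0061, 0]
    - [0.0134, 0.0082, 0]
    - [0.0119, 0.0103, 0]
    - [0.0101, 0.012, 0]
  fingers: [0.02, 0.02, 0.02, 0.02, 0.02, 0.02, 0.02, 0.02, 0.02, 0.02, 0.02, 0.02]

```text
time_s: 21.5
ee_pos: [492.7, -43.3, 224.1]
tool_rot: [0.309, 0.951, -0.001, -0.001]
contact_force: [-7.7, -0.5, 7.5]
grip_width: 0.293
```

```bash
python3 orb.py 593.8 -43.3 100 9 12 -180.3
```

```text
phi now 179.98 radius 101.12 F [-7.7 -0.5  7.5] T [-0.16  1.26  0.01] t 21.5 grip 25.054659056946573
ends at phi -288.3
[[np.float64(0.0081), np.float64(0.0134), 0.0], [np.float64(0.006), np.float64(0.0145), 0.0], [np.float64(0.0036), np.float64(0.0153), 0.0], [np.float64(0.0011), np.float64(0.0157), 0.0], [np.float64(-0.0013), np.float64(0.0156), 0.0], [np.float64(-0.0037), np.float64(0.0152), 0.0], [np.float64(-0.0061), np.float64(0.0145), 0.0], [np.float64(-0.0082), np.float64(0.0134), 0.0], [np.float64(-0.0103), np.float64(0.0118), 0.0], [np.float64(-0.012), np.float64(0.0102), 0.0], [np.float64(-0.0134), np.float64(0.0081), 0.0], [np.float64(-0.0145), np.float64(0.0059), 0.0]]
```

play_rows:
  angular:
    - [0, 0, 0]
    - [0, 0, 0]
    - [0, 0, 0]
    - [0, 0, 0]
    - [0, 0, 0]
    - [0, 0, 0]
    - [0, 0, 0]
    - [0, 0, 0]
    - [0, 0, 0]
    - [0, 0, 0]
    - [0, 0, 0]
    - [0, 0, 0]
  delta_pos:
    - [0.0081, 0.0134, 0]
    - [0.006, 0.0145, 0]
    - [0.0036, 0.0153, 0]
    - [0.0011, 0.0157, 0]
    - [-0.0013, 0.0156, 0]
    - [-0.0037, 0.0152, 0]
    - [-0.0061, 0.0145, 0]
    - [-0.0082, 0.0134, 0]
    - [-0.0103, 0.0118, 0]
    - [-0.012, 0.0102, 0]
    - [-0.0134, 0.0081, 0]
    - [-0.0145, 0.0059, 0]
  fingers: [0.02, 0.02, 0.02, 0.02, 0.02, 0.02, 0.02, 0.02, 0.02, 0.02, 0.02, 0.02]

```text
time_s: 22.7
ee_pos: [626.2, 51.7, 224.5]
tool_rot: [0.309, 0.951, 0.0, 0.0]
contact_force: [-1.0, -1.3, 5.7]
grip_width: 0.299
```

```bash
python3 orb.py 593.8 -43.3 100 9 12 -288.3;python3 - <<'E'
from h import *
d=get_image("scene");cv2.imwrite("pics/s11.png",cv2.resize(d["image"][160:300,290:430],None,fx=4,fy=4,interpolation=cv2.INTER_CUBIC))
E
```

```text
phi now 71.17 radius 100.37 F [-1.  -1.3  5.7] T [-0.82  0.64 -0.01] t 22.7 grip 25.556387267283345
ends at phi -396.3
[[np.float64(-0.0153), np.float64(0.0036), 0.0], [np.float64(-0.0156), np.float64(0.0011), 0.0], [np.float64(-0.0157), np.float64(-0.0013), 0.0], [np.float64(-0.0152), np.float64(-0.0038), 0.0], [np.float64(-0.0145), np.float64(-0.0061), 0.0], [np.float64(-0.0133), np.float64(-0.0082), 0.0], [np.float64(-0.0119), np.float64(-0.0103), 0.0], [np.float64(-0.0101), np.float64(-0.012), 0.0], [np.float64(-0.0081), np.float64(-0.0134), 0.0], [np.float64(-0.0059), np.float64(-0.0146), 0.0], [np.float64(-0.0036), np.float64(-0.0152), 0.0], [np.float64(-0.0011), np.float64(-0.0157), 0.0]]
```

View pics/s11.png

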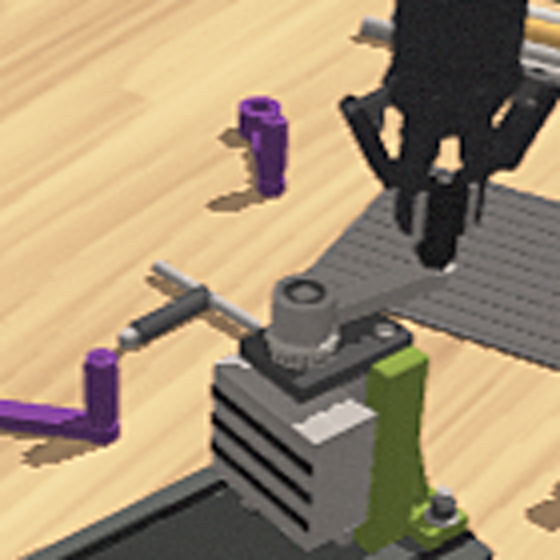

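play_rows:
  angular:
    - [0, 0, 0]
    - [0, 0, 0]
    - [0, 0, 0]
    - [0, 0, 0]
    - [0, 0, 0]
    - [0, 0, 0]
    - [0, 0, 0]
  delta_pos:
    - [-0.0153, 0.0036, 0]
    - [-0.0156, 0.0011, 0]
    - [-0.0157, -0.0013, 0]
    - [-0.0152, -0.0038, 0]
    - [-0.0145, -0.0061, 0]
    - [-0.0133, -0.0082, 0]
    - [-0.0119, -0.0103, 0]
  fingers: [0.02, 0.02, 0.02, 0.02, 0.02, 0.02, 0.02]

```text
time_s: 23.45
ee_pos: [693.2, -29.0, 224.3]
tool_rot: [0.309, 0.951, 0.0, -0.0]
contact_force: [-2.5, 0.5, 3.2]
grip_width: 0.298
```

play_rows:
  angular:
    - [0, 0, 0]
    - [0, 0, 0]
  delta_pos:
    - [-0.0101, -0.012, 0]
    - [-0.0081, -0.0134, 0]
  fingers: [0.02, 0.02]

```text
time_s: 23.65
ee_pos: [692.8, -60.9, 224.2]
tool_rot: [0.309, 0.951, 0.0, 0.0]
contact_force: [-2.7, 1.4, 3.6]
grip_width: 0.298
```

play_rows:
  angular:
    - [0, 0, 0]
    - [0, 0, 0]
    - [0, 0, 0]
  delta_pos:
    - [-0.0059, -0.0146, 0]
    - [-0.0036, -0.0152, 0]
    - [-0.0011, -0.0157, 0]
  fingers: [0.02, 0.02, 0.02]

```text
time_s: 23.95
ee_pos: [674.1, -104.2, 224.1]
tool_rot: [0.309, 0.951, 0.0, 0.0]
contact_force: [-1.6, 2.6, 2.5]
grip_width: 0.294
```

```bash
python3 orb.py 593.8 -43.3 100 5 12 -396.3
```

```text
phi now -37.18 radius 100.74 F [-1.6  2.6  2.5] T [ 0.73  0.61 -0.03] t 23.95 grip 25.13319874069238
ends at phi -456.3
[[np.float64(0.0004), np.float64(-0.0087), 0.0], [np.float64(0.0012), np.float64(-0.0087), 0.0], [np.float64(0.0019), np.float64(-0.0085), 0.0], [np.float64(0.0027), np.float64(-0.0083), 0.0], [np.float64(0.0034), np.float64(-0.008), 0.0], [np.float64(0.004), np.float64(-0.0077), 0.0], [np.float64(0.0048), np.float64(-0.0074), 0.0], [np.float64(0.0053), np.float64(-0.0069), 0.0], [np.float64(0.0059), np.float64(-0.0064), 0.0], [np.float64(0.0065), np.float64(-0.0058), 0.0], [np.float64(0.007), np.float64(-0.0053), 0.0], [np.float64(0.0073), np.float64(-0.0047), 0.0]]
```

play_rows:
  angular:
    - [0, 0, 0]
    - [0, 0, 0]
    - [0, 0, 0]
    - [0, 0, 0]
    - [0, 0, 0]
  delta_pos:
    - [0.0004, -0.0087, 0]
    - [0.0012, -0.0087, 0]
    - [0.0019, -0.0085, 0]
    - [0.0027, -0.0083, 0]
    - [0.0034, -0.008, 0]
  fingers: [0.02, 0.02, 0.02, 0.02, 0.02]

```text
time_s: 24.45
ee_pos: [641.7, -131.8, 224.2]
tool_rot: [0.309, 0.951, -0.0, 0.0]
contact_force: [0.9, 0.6, 4.0]
grip_width: 0.291
```

play_rows:
  angular:
    - [0, 0, 0]
  delta_pos:
    - [0.004, -0.0077, 0]
  fingers: [0.02]

```text
time_s: 24.55
ee_pos: [633.9, -135.7, 224.2]
tool_rot: [0.309, 0.951, 0.0, 0.0]
contact_force: [0.9, 0.4, 4.3]
grip_width: 0.299
```

play_rows:
  angular:
    - [0, 0, 0]
  delta_pos:
    - [0.0048, -0.0074, 0]
  fingers: [0.02]

```text
time_s: 24.65
ee_pos: [625.6, -138.8, 224.2]
tool_rot: [0.309, 0.951, 0.0, 0.0]
contact_force: [0.9, -0.7, 3.7]
grip_width: 0.295
```

```bash
python3 orb.py 593.8 -43.3 100 2 10 -431.3
```

```text
phi now -71.58 radius 100.67 F [ 0.9 -0.7  3.7] T [ 0.39 -0.26 -0.02] t 24.65 grip 25.206683904134877
ends at phi -451.3
[[np.float64(0.0021), np.float64(-0.0028), 0.0], [np.float64(0.0021), np.float64(-0.0028), 0.0], [np.float64(0.0023), np.float64(-0.0026), 0.0], [np.float64(0.0023), np.float64(-0.0026), 0.0], [np.float64(0.0025), np.float64(-0.0025), 0.0], [np.float64(0.0025), np.float64(-0.0024), 0.0], [np.float64(0.0026), np.float64(-0.0023), 0.0], [np.float64(0.0027), np.float64(-0.0023), 0.0], [np.float64(0.0027), np.float64(-0.0021), 0.0], [np.float64(0.0029), np.float64(-0.002), 0.0]]
```

play_rows:
  angular:
    - [0, 0, 0]
    - [0, 0, 0]
  delta_pos:
    - [0.0021, -0.0028, 0]
    - [0.0021, -0.0028, 0]
  fingers: [0.02, 0.02]

```text
time_s: 24.85
ee_pos: [619.2, -140.7, 224.3]
tool_rot: [0.309, 0.951, 0.0, 0.0]
contact_force: [1.8, 0.0, 4.4]
grip_width: 0.298
```

play_rows:
  angular:
    - [0, 0, 0]
  delta_pos:
    - [0.0023, -0.0026, 0]
  fingers: [0.02]

```text
time_s: 24.95
ee_pos: [616.0, -141.5, 224.2]
tool_rot: [0.309, 0.951, -0.0, 0.0]
contact_force: [1.6, -1.7, 6.7]
grip_width: 0.296
```

play_rows:
  angular:
    - [0, 0, 0]
  delta_pos:
    - [0.0023, -0.0026, 0]
  fingers: [0.02]

```text
time_s: 25.05
ee_pos: [612.7, -142.2, 224.2]
tool_rot: [0.309, 0.951, -0.0, 0.0]
contact_force: [0.4, -1.9, 5.3]
grip_width: 0.296
```

```bash
python3 orb.py 593.8 -43.3 100 2 1 -439.3
```

```text
phi now -79.19 radius 100.66 F [ 0.4 -1.9  5.3] T [ 0.08 -0.29  0.04] t 25.05 grip 25.279631062982695
ends at phi -441.3
[[np.float64(0.0024), np.float64(-0.0025), 0.0]]
```

play_rows:
  angular:
    - [0, 0, 0]
  delta_pos:
    - [0.0025, -0.0025, 0]
  fingers: [0.02]

```text
time_s: 25.15
ee_pos: [609.3, -142.7, 224.2]
tool_rot: [0.309, 0.951, 0.0, 0.0]
contact_force: [3.1, -2.0, 6.3]
grip_width: 0.293
```

play_rows:
  angular:
    - [0, 0, 0]
  delta_pos:
    - [0.0025, -0.0024, 0]
  fingers: [0.02]

```text
time_s: 25.25
ee_pos: [606.3, -143.0, 224.4]
tool_rot: [0.309, 0.951, 0.0, 0.001]
contact_force: [7.5, -0.9, 5.6]
grip_width: 0.294
```

play_rows:
  angular:
    - [0, 0, 0]
  delta_pos:
    - [0.0026, -0.0023, 0]
  fingers: [0.02]

```text
time_s: 25.35
ee_pos: [603.5, -143.2, 224.7]
tool_rot: [0.309, 0.951, 0.001, 0.002]
contact_force: [11.7, -0.2, 4.8]
grip_width: 0.296
```

```bash
python3 orb.py 593.8 -43.3 100 2 10 -445.3
```

```text
phi now -84.46 radius 100.42 F [11.7 -0.2  4.8] T [ 0.34 -2.72  0.02] t 25.35 grip 25.312749473979547
ends at phi -465.3
[[np.float64(0.0027), np.float64(-0.0022), 0.0], [np.float64(0.0027), np.float64(-0.0022), 0.0], [np.float64(0.0029), np.float64(-0.002), 0.0], [np.float64(0.0029), np.float64(-0.0019), 0.0], [np.float64(0.003), np.float64(-0.0019), 0.0], [np.float64(0.003), np.float64(-0.0017), 0.0], [np.float64(0.0031), np.float64(-0.0016), 0.0], [np.float64(0.0031), np.float64(-0.0015), 0.0], [np.float64(0.0032), np.float64(-0.0014), 0.0], [np.float64(0.0033), np.float64(-0.0013), 0.0]]
```

play_rows:
  angular:
    - [0, 0, 0]
  delta_pos:
    - [0.0027, -0.0022, 0]
  fingers: [0.02]

```text
time_s: 25.45
ee_pos: [600.7, -143.4, 225.0]
tool_rot: [0.309, 0.951, 0.001, 0.002]
contact_force: [16.3, -1.3, 6.4]
grip_width: 0.295
```

play_rows:
  angular:
    - [0, 0, 0]
    - [0, 0, 0]
  delta_pos:
    - [0.0027, -0.0022, 0]
    - [0, 0, 0]
  fingers: [0.02, 0.02]

```text
time_s: 25.65
ee_pos: [597.8, -143.4, 225.3]
tool_rot: [0.309, 0.951, 0.001, 0.003]
contact_force: [16.8, -0.4, 4.7]
grip_width: 0.297
```

```bash
python3 orb.py 593.8 -43.3 100 2 1 -445.3;python3 - <<'E'
from h import *
import pickle
d=get_image("scene");cv2.imwrite("pics/s12.png",cv2.resize(d["image"][180:320,290:430],None,fx=4,fy=4,interpolation=cv2.INTER_CUBIC))
t=get_image("top");cv2.imwrite("pics/t12.png",cv2.resize(t["image"][140:260,260:380],None,fx=5,fy=5,interpolation=cv2.INTER_CUBIC));pickle.dump(t,open("top12.pkl","wb"))
pickle.dump(d,open("scene12.pkl","wb"))
E
```

```text
phi now -87.72 radius 100.22 F [16.8 -0.4  4.7] T [ 0.2  -3.89  0.04] t 25.65 grip 25.34155509460529
ends at phi -447.3
[[np.float64(0.0027), np.float64(-0.0022), 0.0]]
```

View pics/s12.png

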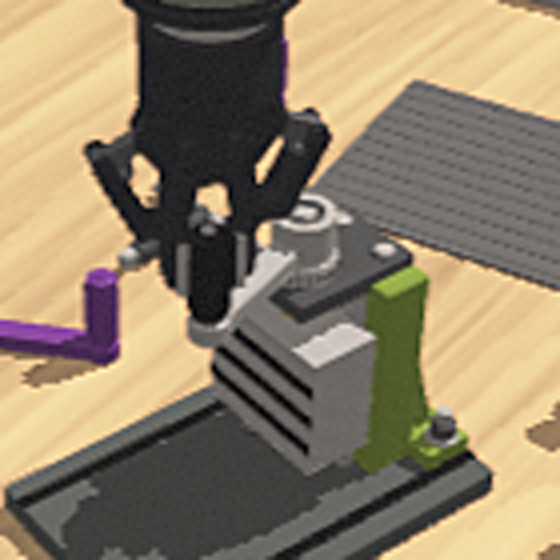

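View pics/t12.png

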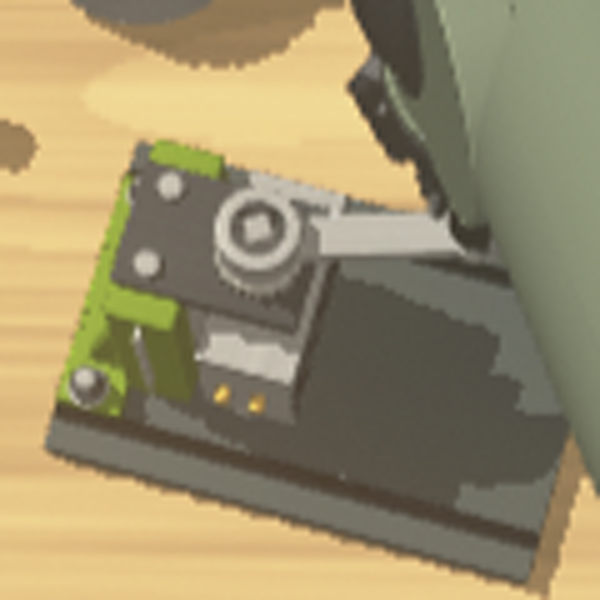

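Run:
```python
from h import *
import pickle
for n in("top0","top3","top12"):
    t=pickle.load(open(n+".pkl","rb"));W=world(t)
    P=W[208:213,303:317].reshape(-1,3);print(n,len(P),np.nanmedian(P,0).round(2),np.nanmean(P[:,2]).round(2),np.nanstd(P[:,2]).round(2), "ref bracket",np.nanmedian(W[190:200,288:298].reshape(-1,3),0).round(2))
t=pickle.load(open("top12.pkl","rb"))
for a,b,z in((325,236,206),(450,238,206)): print(onplane(t,260+(a-2)/5,140+(b-2)/5,z).round(1))
print("hub",onplane(t,260+(258-2)/5,140+(230-2)/5,220).round(1))
# scene: saddle front/lower right edge comparison
a=pickle.load(open("scene3.pkl","rb"))["image"];b=pickle.load(open("scene12.pkl","rb"))["image"]
A=cv2.resize(a[240:310,335:395],None,fx=6,fy=6,interpolation=cv2.INTER_CUBIC);B=cv2.resize(b[240:310,335:395],None,fx=6,fy=6,interpolation=cv2.INTER_CUBIC)
cv2.imwrite("pics/cmp.png",np.hstack([A,B]))
```

```text
top0 70 [553.26 -38.46 153.65] 153.57 2.08 ref bracket [583.8    2.13 177.94]
top3 70 [553.5  -39.38 153.04] 153.04 1.98 ref bracket [583.32   2.66 177.96]
top12 70 [554.57 -38.11 147.15] 147.09 2.05 ref bracket [582.94   2.68 177.89]
[595.3 -73.9 206. ]
[ 595.3 -131.7  206. ]
hub [593.4 -43.4 220. ]
```

View pics/cmp.png

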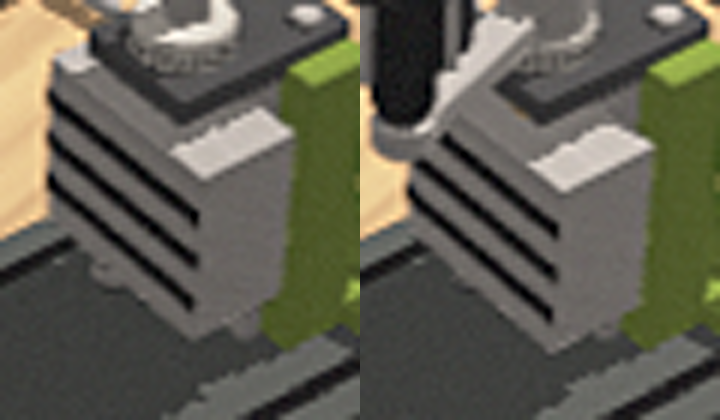

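Run:
```python
from h import *
import pickle
o=[]
for n in("top10","top12"):
    t=pickle.load(open(n+".pkl","rb"))["image"][174:200,298:324]
    o.append(cv2.resize(t,None,fx=14,fy=14,interpolation=cv2.INTER_CUBIC))
cv2.imwrite("pics/sq.png",np.hstack(o))
```

```text
(no output)
```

View pics/sq.png

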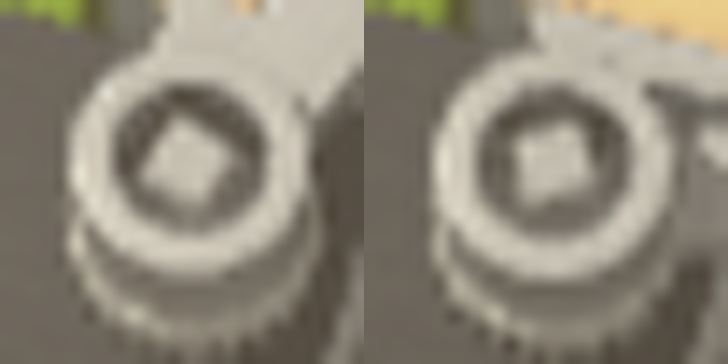

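play_rows:
  angular:
    - [0, 0, 0]
    - [0, 0, 0]
    - [0, 0, 0]
    - [0, 0, 0]
    - [0, 0, 0]
    - [0, 0, 0]
    - [0, 0, 0]
    - [0, 0, 0]
    - [0, 0, 0]
  delta_pos:
    - [-0.0027, 0.0022, 0]
    - [-0.0027, 0.0022, 0]
    - [0, 0, 0]
    - [0, 0, 0]
    - [0, 0, 0]
    - [0, 0, -0.01]
    - [0, 0, -0.03]
    - [0, 0, -0.03]
    - [0, 0, 0]
  fingers: [0.02, 0.02, 0.05, 0.07, 0.07, 0.07, 0.07, 0.07, 0.07]

```text
time_s: 26.65
ee_pos: [603.6, -143.0, 298.5]
tool_rot: [0.309, 0.951, 0.0, 0.003]
contact_force: [-0.2, -0.2, -0.4]
grip_width: 0.825
```

```bash
python3 - <<'E'
from h import *
import pickle
t=get_image("top");cv2.imwrite("pics/t13.png",cv2.resize(t["image"][160:240,290:370],None,fx=8,fy=8,interpolation=cv2.INTER_CUBIC));pickle.dump(t,open("top13.pkl","wb"))
d=get_image("scene");cv2.imwrite("pics/s13.png",cv2.resize(d["image"][180:300,310:410],None,fx=5,fy=5,interpolation=cv2.INTER_CUBIC));pickle.dump(d,open("scene13.pkl","wb"))
E
python3 go.py
```

```text
t 26.75 pos [ 602.3 -143.5  295. ] yaw 144.0 tilt 0.07 F [ 0.3  0.3 -0.3] T [-0.    0.01 -0.02] grip 69.7 q [ 0.71  0.58 -0.89  1.51  0.46  1.27  0.7 ]
```

View pics/t13.png

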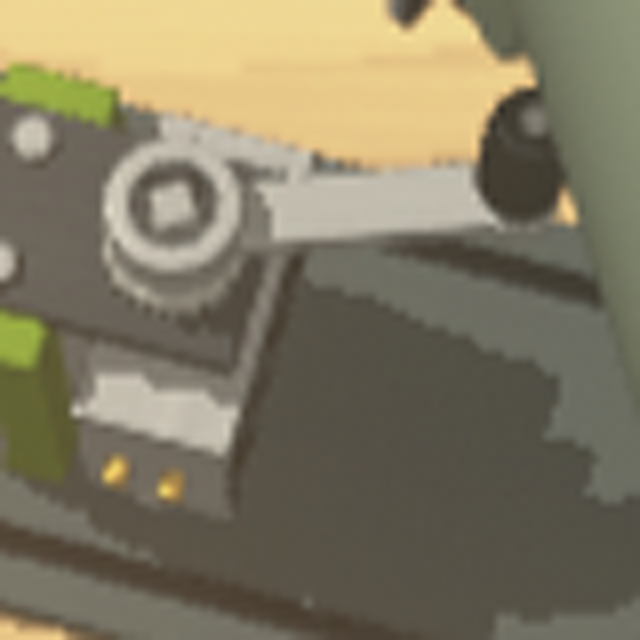

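View pics/s13.png

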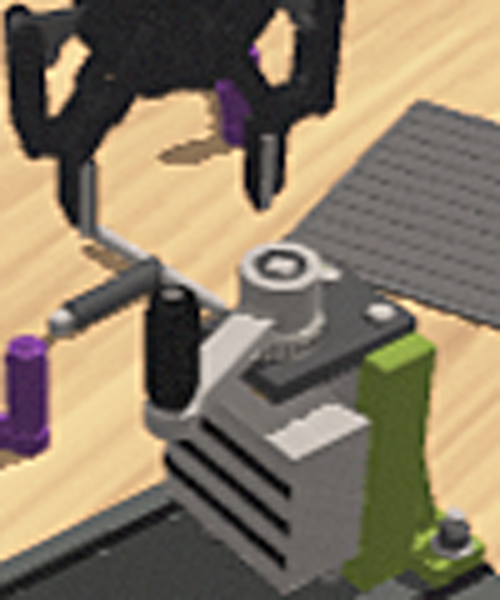

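```bash
python3 - <<'E'
from h import *
import pickle
t=pickle.load(open("top13.pkl","rb"))
f=lambda a,b,z: onplane(t,290+(a-3.5)/8,160+(b-3.5)/8,z)[:2]
for p,q in(((265,185),(475,165)),((275,242),(485,230))):
    P,Q=f(*p,206),f(*q,206);print(P.round(1),Q.round(1),np.degrees(np.arctan2(*(Q-P)[::-1])).round(1))
h=f(173,206,220);k=f(530,118,266);print("hub",h,"knob",k,np.degrees(np.arctan2(*(k-h)[::-1])),np.linalg.norm(k-h))
E
python3 go.py 597.6 -85.0 240 96
```

```text
[605.2 -69.3] [ 612.1 -130. ] -83.4
[588.1 -72.5] [ 592.6 -133. ] -85.7
hub [594.03972935 -43.34079041] knob [ 606.11895896 -141.90464302] -83.01310870246296 99.30126298254001
t 26.75 pos [ 602.3 -143.5  295. ] yaw 144.0 tilt 0.07 F [ 0.3  0.3 -0.3] T [-0.    0.01 -0.02] grip 69.7 q [ 0.71  0.58 -0.89  1.51  0.46  1.27  0.7 ]
delta tool now [38.3 44.5 54.9] | after the turn [58.7  1.4 55. ] turn deg [4.0e-02 6.0e-02 4.8e+01]
```

play_rows:
  angular:
    - [0, 0, 8]
    - [0, 0, 8]
    - [0, 0, 8]
    - [0, 0, 8]
    - [0, 0, 8]
    - [0, 0, 8]
    - [0, 0, 0]
    - [0, 0, 0]
    - [0, 0, 0]
    - [0, 0, 0]
  delta_pos:
    - [0, 0, 0]
    - [0, 0, 0]
    - [0, 0, 0]
    - [0, 0, 0]
    - [0, 0, 0]
    - [0, 0, 0]
    - [0.02, 0.001, 0]
    - [0.025, 0.001, 0]
    - [0.013, 0, 0]
    - [0, 0, 0.01]
  fingers: [0.07, 0.07, 0.07, 0.07, 0.07, 0.07, 0.07, 0.07, 0.07, 0.07]

```text
time_s: 27.75
ee_pos: [598.4, -83.8, 284.6]
tool_rot: [0.668, 0.744, 0.0, 0.0]
contact_force: [0.3, 0.2, 0.7]
grip_width: 0.823
```

```bash
python3 go.py 598.2 -85.6 198 96
```

```text
t 27.75 pos [598.4 -83.8 284.6] yaw 96.15 tilt 0.07 F [0.3 0.2 0.7] T [-0.04  0.02  0.02] grip 70.3 q [ 0.52  0.52 -0.71  1.57  0.35  1.19 -0.15]
delta tool now [-1.8 -0.5 86.6] | after the turn [-1.8 -0.4 86.6] turn deg [ 0.07 -0.    0.15]
```

play_rows:
  angular:
    - [0, 0, 0]
    - [0, 0, 0]
    - [0, 0, 0]
    - [0, 0, 0]
    - [0, 0, 0]
  delta_pos:
    - [-0.001, 0, 0.025]
    - [0, 0, 0.03]
    - [0, 0, 0.02]
    - [0, 0, 0.009]
    - [0, 0, 0]
  fingers: [0.07, 0.07, 0.07, 0.07, 0.07]

```text
time_s: 28.25
ee_pos: [597.7, -87.3, 198.7]
tool_rot: [0.669, 0.743, -0.001, -0.001]
contact_force: [0.7, -0.4, -0.1]
grip_width: 0.821
```

```bash
python3 go.py 598.2 -85.6 198 96
```

```text
t 28.25 pos [597.7 -87.3 198.7] yaw 95.96 tilt 0.13 F [ 0.7 -0.4 -0.1] T [-0.04 -0.07  0.  ] grip 70.1 q [ 0.5   0.6  -0.67  1.66  0.42  1.03 -0.21]
delta tool now [1.7 0.6 0.7] | after the turn [1.7 0.6 0.7] turn deg [-0.12 -0.03 -0.04]
```

play_rows:
  angular:
    - [0, 0, 0]
    - [0, 0, 0]
    - [0, 0, 0]
    - [0, 0, 0]
    - [0, 0, 0]
    - [0, 0, 0]
    - [0, 0, 0]
  delta_pos:
    - [0.001, 0, 0.001]
    - [0, 0, 0]
    - [0, 0, 0]
    - [0, 0, 0]
    - [0, 0, 0]
    - [0, 0, 0]
    - [0, 0, 0]
  fingers: [0.07, 0.05, 0.03, 0.015, 0.015, 0.015, 0.015]
  newtons: 80

```text
time_s: 28.95
ee_pos: [599.5, -85.6, 200.1]
tool_rot: [0.669, 0.743, 0.001, 0.001]
contact_force: [5.4, -1.0, 3.7]
grip_width: 0.198
```

```bash
python3 go.py 598.2 -85.6 198 96
```

```text
t 28.95 pos [599.5 -85.6 200.1] yaw 95.99 tilt 0.18 F [ 5.4 -1.   3.7] T [-0.08 -1.22 -0.05] grip 16.9 q [ 0.5   0.6  -0.67  1.66  0.42  1.03 -0.21]
delta tool now [ 0.1 -1.3  2. ] | after the turn [ 0.1 -1.3  2.1] turn deg [ 0.18  0.02 -0.01]
```

play_rows:
  angular:
    - [0, 0, 0]
    - [0, 0, 0]
    - [0, 0, 0]
    - [0, 0, 0]
    - [0, 0, 0]
    - [0, 0, 0]
    - [0, 0, 0]
    - [0, 0, 0]
  delta_pos:
    - [0, 0, 0]
    - [0, 0, 0]
    - [0, 0.001, 0.002]
    - [0, 0, 0.001]
    - [0, 0, 0]
    - [0, 0, 0]
    - [0, 0, 0]
    - [0, 0, 0]
  fingers: [0.04, 0.04, 0.04, 0.03, 0.015, 0.015, 0.015, 0.015]

```text
time_s: 29.75
ee_pos: [599.8, -85.4, 196.3]
tool_rot: [0.669, 0.743, 0.0, 0.0]
contact_force: [5.6, -1.2, -1.7]
grip_width: 0.204
```

```bash
python3 go.py 598.2 -85.6 198 96
```

```text
t 29.75 pos [599.8 -85.4 196.3] yaw 96.0 tilt 0.07 F [ 5.6 -1.2 -1.7] T [-0.07 -1.2  -0.02] grip 17.5 q [ 0.5   0.6  -0.67  1.66  0.43  1.02 -0.21]
delta tool now [-0.  -1.6 -1.7] | after the turn [-0.  -1.6 -1.7] turn deg [ 0.07 -0.   -0.  ]
```

play_rows:
  angular:
    - [0, 0, 0]
    - [0, 0, 0]
    - [0, 0, 0]
    - [0, 0, 0]
    - [0, 0, 0]
  delta_pos:
    - [0, 0.001, 0]
    - [0, 0, -0.002]
    - [0, 0, -0.004]
    - [0, 0, -0.004]
    - [0, 0, 0]
  fingers: [0.015, 0.015, 0.015, 0.015, 0.015]
  newtons: 100

```text
time_s: 30.25
ee_pos: [599.9, -82.9, 204.1]
tool_rot: [0.668, 0.744, 0.001, -0.002]
contact_force: [11.6, 12.6, -34.1]
grip_width: 0.196
```

```bash
python3 go.py 598.2 -85.6 198 96
```

```text
t 30.25 pos [599.9 -82.9 204.1] yaw 96.12 tilt 0.24 F [ 11.6  12.6 -34.1] T [ 2.28 -2.81 -0.14] grip 16.8 q [ 0.5   0.6  -0.68  1.65  0.42  1.04 -0.2 ]
delta tool now [-2.5 -2.   6.1] | after the turn [-2.5 -2.   6.1] turn deg [-0.06 -0.24  0.12]
```

Run:
```python
from h import *
import pickle
t=get_image("top");cv2.imwrite("pics/t14.png",cv2.resize(t["image"][160:240,290:370],None,fx=8,fy=8,interpolation=cv2.INTER_CUBIC));pickle.dump(t,open("top14.pkl","wb"))
d=get_image("scene");cv2.imwrite("pics/s14.png",cv2.resize(d["image"][190:290,310:410],None,fx=6,fy=6,interpolation=cv2.INTER_CUBIC));pickle.dump(d,open("scene14.pkl","wb"))
```

```text
(no output)
```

View pics/s14.png

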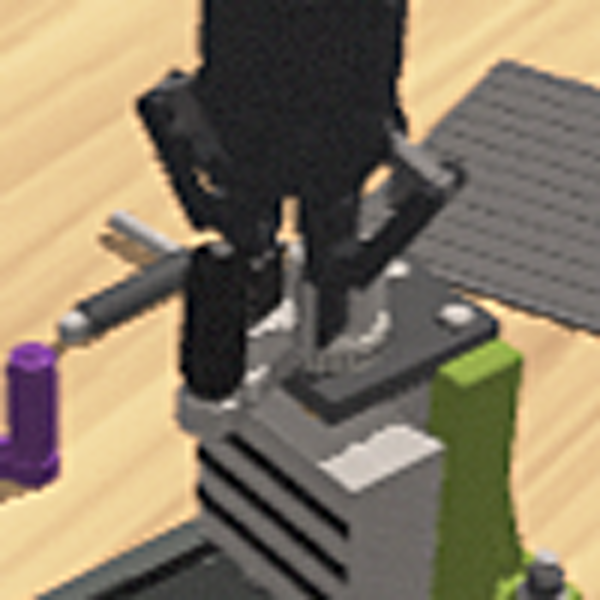

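View pics/t14.png

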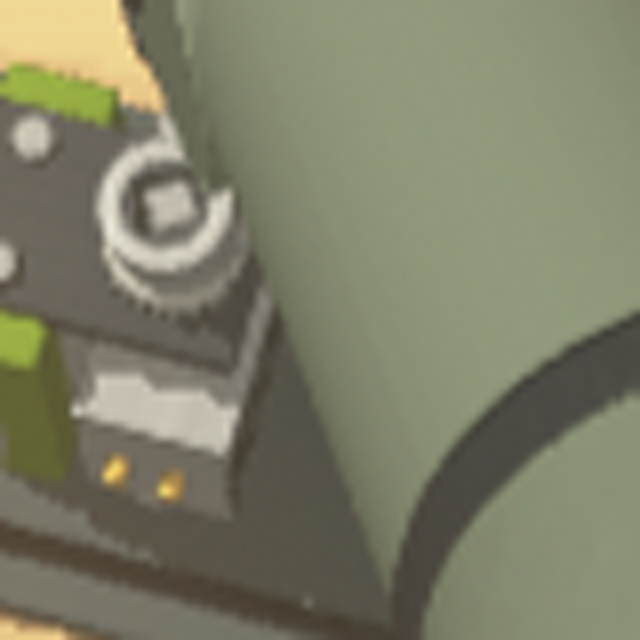

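play_rows:
  angular:
    - [0, 0, 0]
    - [0, 0, 0]
    - [0, 0, -2]
    - [0, 0, -2]
    - [0, 0, 0]
  delta_pos:
    - [0, 0, 0.005]
    - [0, 0, 0.004]
    - [0, 0.0015, 0]
    - [0, 0.0015, 0]
    - [0, 0, 0]
  fingers: [0.015, 0.015, 0.015, 0.015, 0.015]

```text
time_s: 30.85
ee_pos: [602.5, -84.8, 197.2]
tool_rot: [0.642, 0.766, -0.001, -0.001]
contact_force: [-5.3, -0.0, 4.7]
grip_width: 0.198
```

```bash
python3 go.py 604.1 -84.5 198 104
```

```text
t 30.85 pos [602.5 -84.8 197.2] yaw 100.08 tilt 0.1 F [-5.3 -0.   4.7] T [0.34 1.22 0.21] grip 16.9 q [ 0.5   0.61 -0.69  1.65  0.44  1.04 -0.15]
delta tool now [ 0.   1.6 -0.8] | after the turn [-0.1  1.6 -0.8] turn deg [-0.09 -0.03 -3.92]
```

play_rows:
  angular:
    - [0, 0, 0]
    - [0, 0, 0]
  delta_pos:
    - [0, -0.001, 0]
    - [0, 0, 0]
  fingers: [0.015, 0.015]

```text
time_s: 31.05
ee_pos: [602.2, -84.9, 197.3]
tool_rot: [0.643, 0.766, 0.0, -0.0]
contact_force: [-0.3, 2.1, 2.9]
grip_width: 0.198
```

```bash
python3 go.py 604.1 -84.5 198 104
```

```text
t 31.05 pos [602.2 -84.9 197.3] yaw 100.0 tilt 0.02 F [-0.3  2.1  2.9] T [0.57 0.15 0.07] grip 16.9 q [ 0.5   0.61 -0.69  1.66  0.44  1.03 -0.15]
delta tool now [ 0.   2.  -0.7] | after the turn [-0.1  2.  -0.7] turn deg [ 0.02 -0.02 -4.  ]
```

play_rows:
  angular:
    - [0, 0, 0]
    - [0, 0, 0]
  delta_pos:
    - [0, 0, -0.002]
    - [0, 0, 0]
  fingers: [0.015, 0.015]

```text
time_s: 31.25
ee_pos: [602.0, -84.9, 198.9]
tool_rot: [0.643, 0.766, -0.0, -0.0]
contact_force: [1.0, 3.1, -7.7]
grip_width: 0.199
```

play_rows:
  angular:
    - [0, 0, 0]
    - [0, 0, 0]
  delta_pos:
    - [0, 0, -0.002]
    - [0, 0, 0]
  fingers: [0.015, 0.015]

```text
time_s: 31.45
ee_pos: [602.1, -85.0, 201.0]
tool_rot: [0.643, 0.766, -0.0, -0.0]
contact_force: [0.5, 3.6, -8.0]
grip_width: 0.201
```

```bash
python3 go.py
```

```text
t 31.45 pos [602.1 -85.  201. ] yaw 100.01 tilt 0.03 F [ 0.5  3.6 -8. ] T [ 0.69 -0.25 -0.01] grip 17.2 q [ 0.5   0.61 -0.69  1.65  0.43  1.04 -0.15]
```

play_rows:
  angular:
    - [0, 0, 0]
    - [0, 0, 0]
    - [0, 0, 0]
  delta_pos:
    - [0.0005, 0, -0.003]
    - [0, 0, -0.003]
    - [0, 0, 0]
  fingers: [0.015, 0.015, 0.015]

```text
time_s: 31.75
ee_pos: [602.1, -84.9, 207.7]
tool_rot: [0.643, 0.766, -0.0, 0.0]
contact_force: [-1.0, 1.1, -4.4]
grip_width: 0.196
```

play_rows:
  angular:
    - [0, 0, 0]
    - [0, 0, 0]
    - [0, 0, 0]
  delta_pos:
    - [0, 0, -0.003]
    - [0, 0, -0.003]
    - [0, 0, 0]
  fingers: [0.015, 0.015, 0.015]

```text
time_s: 32.05
ee_pos: [602.1, -84.9, 213.6]
tool_rot: [0.643, 0.766, -0.0, 0.0]
contact_force: [-0.3, 0.3, -3.3]
grip_width: 0.196
```

```bash
python3 go.py;python3 - <<'E'
from h import *
d=get_image("scene");cv2.imwrite("pics/s15.png",cv2.resize(d["image"][190:290,310:410],None,fx=6,fy=6,interpolation=cv2.INTER_CUBIC))
E
```

```text
t 32.05 pos [602.1 -84.9 213.6] yaw 99.99 tilt 0.03 F [-0.3  0.3 -3.3] T [-0.05  0.14  0.07] grip 16.7 q [ 0.51  0.59 -0.7   1.64  0.42  1.06 -0.14]
```

View pics/s15.png

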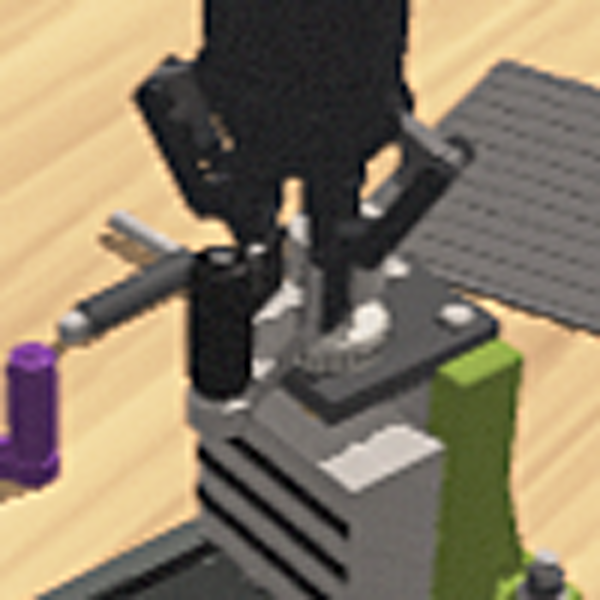

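play_rows:
  angular:
    - [0, 0, 0]
    - [0, 0, 0]
    - [0, 0, 0]
    - [0, 0, 0]
    - [0, 0, 0]
    - [0, 0, 0]
  delta_pos:
    - [0, 0, -0.004]
    - [0, 0, -0.006]
    - [0, 0, -0.01]
    - [0, 0, -0.015]
    - [0, 0, -0.015]
    - [0, 0, 0]
  fingers: [0.015, 0.015, 0.015, 0.015, 0.015, 0.015]

```text
time_s: 32.7
ee_pos: [603.1, -84.5, 265.9]
tool_rot: [0.643, 0.766, 0.001, 0.002]
contact_force: [0.7, 1.0, -3.4]
grip_width: 0.202
```

```bash
python3 go.py;python3 - <<'E'
from h import *
import pickle
d=get_image("scene");cv2.imwrite("pics/s16.png",cv2.resize(d["image"][170:280,310:410],None,fx=6,fy=6,interpolation=cv2.INTER_CUBIC));pickle.dump(d,open("scene16.pkl","wb"))
t=get_image("top");cv2.imwrite("pics/t16.png",cv2.resize(t["image"][150:230,280:360],None,fx=7,fy=7,interpolation=cv2.INTER_CUBIC));pickle.dump(t,open("top16.pkl","wb"))
E
```

```text
t 32.7 pos [603.1 -84.5 265.9] yaw 99.99 tilt 0.21 F [ 0.7  1.  -3.4] T [-0.01  0.01 -0.  ] grip 17.2 q [ 0.52  0.54 -0.72  1.58  0.38  1.16 -0.1 ]
```

View pics/s16.png

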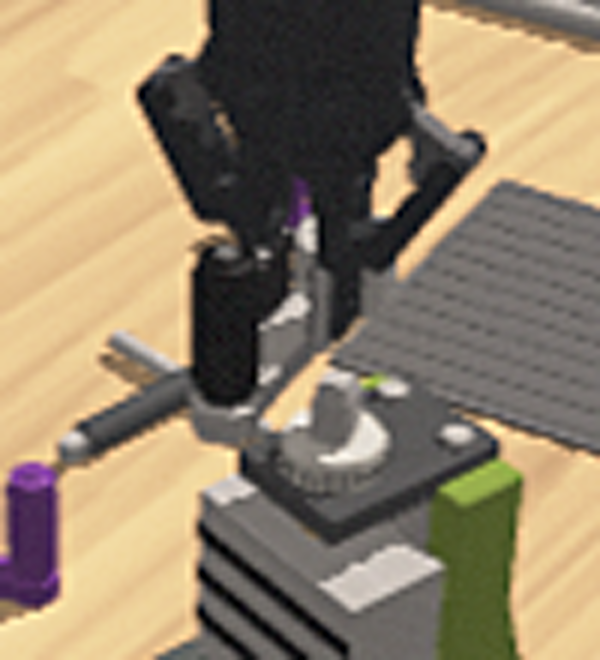

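View pics/t16.png

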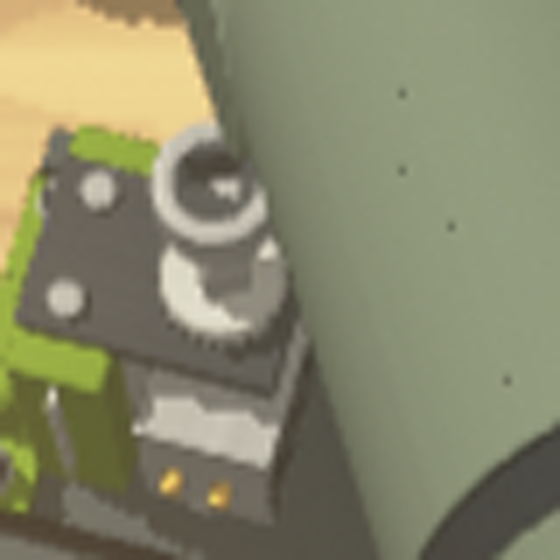

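Run:
```python
from h import *
import pickle
t=pickle.load(open("top16.pkl","rb"));W=world(t)
P=W[166:186,300:317].reshape(-1,3);P=P[(P[:,2]>262)&(P[:,2]<310)]
c=P.mean(0);u,s,vt=np.linalg.svd(P-c);print("hub",len(P),np.median(P,0),"normal",vt[2]*np.sign(vt[2][2]),s)
d=pickle.load(open("scene16.pkl","rb"));Ws=world(d)
# knob region scene px: crop/6 + (310,170)
for (u,v) in((347,211),(348,211),(346,212),(348,212),(347,220),(347,228),(348,234)): print(u,v,Ws[v,u].round(1))
for (u,v) in((346,239),(350,239),(356,226),(357,224),(358,222)): print("arm",u,v,Ws[v,u].round(1))
```

```text
hub 193 [590.48250705 -38.59108605 285.14342173] normal [ 0.06467882 -0.0469972   0.99679883] [162.07048599 120.16742576  81.0091166 ]
347 211 [ 608.5 -140.   333.5]
348 211 [ 611.9 -141.1  335.5]
346 212 [ 610.8 -146.6  335.3]
348 212 [ 613.7 -143.5  334.9]
347 220 [ 619.1 -153.7  322.5]
347 228 [ 619.8 -153.8  302.6]
348 234 [ 622.8 -153.8  288.5]
arm 346 239 [ 618.6 -154.7  274. ]
arm 350 239 [ 625.2 -149.3  273.9]
arm 356 226 [ 605.4 -100.5  272.8]
arm 357 224 [603.3 -93.9 273.8]
arm 358 222 [601.1 -87.1 274.7]
```

play_rows:
  angular:
    - [0, 0, 0]
    - [0, 0, 0]
    - [0, 0, 0]
    - [0, 0, 0]
    - [0, 0, 0]
    - [0, 0, 0]
    - [0, 0, 0]
    - [0, 0, 0]
    - [0, 0, 0]
    - [0, 0, 0]
    - [0, 0, 0]
    - [0, 0, 0]
  delta_pos:
    - [0.015, 0, 0]
    - [0.03, 0, 0]
    - [0.045, 0, 0]
    - [0.045, 0, 0]
    - [0.045, 0, 0]
    - [0.045, 0, 0]
    - [0.045, 0, 0]
    - [0.045, 0, 0]
    - [0.045, 0, 0]
    - [0.045, 0, 0]
    - [0.03, 0, 0]
    - [0.01, 0, 0]
  fingers: [0.015, 0.015, 0.015, 0.015, 0.015, 0.015, 0.015, 0.015, 0.015, 0.015, 0.015, 0.015]

```text
time_s: 34.0
ee_pos: [522.3, 357.7, 262.5]
tool_rot: [0.641, 0.768, -0.0, -0.001]
contact_force: [-0.1, -0.1, -4.2]
grip_width: 0.192
```

play_rows:
  angular:
    - [0, 0, 0]
    - [0, 0, 0]
    - [0, 0, 0]
    - [0, 0, 0]
    - [0, 0, 0]
    - [0, 0, 0]
    - [0, 0, 0]
    - [0, 0, 0]
    - [0, 0, 0]
  delta_pos:
    - [0, 0, 0.02]
    - [0, 0, 0.03]
    - [0, 0, 0.04]
    - [0, 0, 0.04]
    - [0, 0, 0.04]
    - [0, 0, 0.03]
    - [0, 0, 0.02]
    - [0, 0, 0.01]
    - [0, 0, 0]
  fingers: [0.015, 0.015, 0.015, 0.015, 0.015, 0.015, 0.015, 0.015, 0.015]

```text
time_s: 34.9
ee_pos: [524.1, 353.2, 32.0]
tool_rot: [0.643, 0.766, -0.001, -0.0]
contact_force: [0.9, 0.1, -3.7]
grip_width: 0.198
```

```bash
python3 go.py 525.7 354.4 12 100;python3 - <<'E'
from h import *
d=get_image("scene");cv2.imwrite("pics/s17.png",cv2.resize(d["image"][140:260,350:480],None,fx=5,fy=5,interpolation=cv2.INTER_CUBIC))
E
```

```text
t 34.9 pos [524.1 353.2  32. ] yaw 100.0 tilt 0.12 F [ 0.9  0.1 -3.7] T [0.01 0.05 0.01] grip 16.9 q [-0.29  0.86 -0.61  1.68  0.64  0.81 -1.02]
delta tool now [ 1.   1.8 20. ] | after the turn [ 1.   1.8 20. ] turn deg [-0.11  0.04  0.  ]
```

View pics/s17.png

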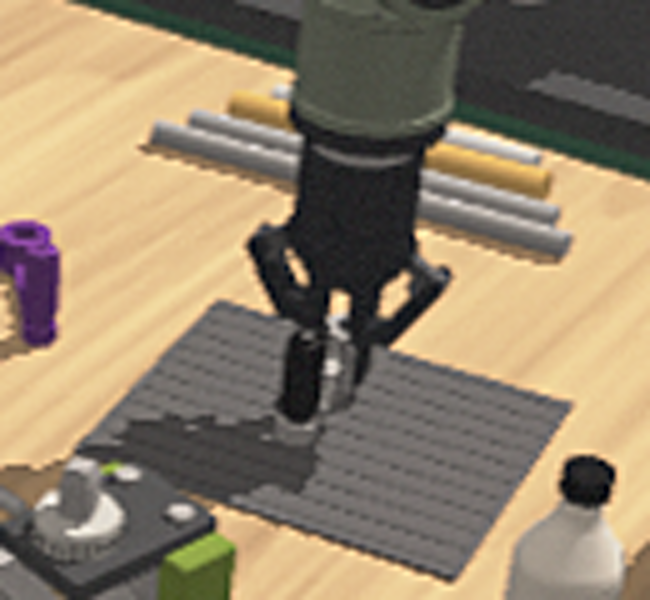

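Over the mat. I lower in small steps until the force shows contact.

play_rows:
  angular:
    - [0, 0, 0]
    - [0, 0, 0]
    - [0, 0, 0]
    - [0, 0, 0]
    - [0, 0, 0]
  delta_pos:
    - [0, 0, 0.006]
    - [0, 0, 0.005]
    - [0, 0, 0.003]
    - [0, 0, 0.002]
    - [0, 0, 0]
  fingers: [0.015, 0.015, 0.015, 0.015, 0.015]

```text
time_s: 35.45
ee_pos: [524.8, 353.6, 17.0]
tool_rot: [0.643, 0.766, -0.0, -0.0]
contact_force: [0.6, -0.3, -3.7]
grip_width: 0.2
```

play_rows:
  angular:
    - [0, 0, 0]
    - [0, 0, 0]
  delta_pos:
    - [0, 0, 0.002]
    - [0, 0, 0]
  fingers: [0.015, 0.015]

```text
time_s: 35.65
ee_pos: [524.8, 353.5, 15.0]
tool_rot: [0.643, 0.766, -0.0, -0.0]
contact_force: [0.1, 0.1, -3.3]
grip_width: 0.197
```

play_rows:
  angular:
    - [0, 0, 0]
    - [0, 0, 0]
  delta_pos:
    - [0, 0, 0.002]
    - [0, 0, 0]
  fingers: [0.015, 0.015]

```text
time_s: 35.85
ee_pos: [524.8, 353.5, 12.9]
tool_rot: [0.643, 0.766, -0.0, -0.0]
contact_force: [-0.4, -0.2, -4.2]
grip_width: 0.199
```

play_rows:
  angular:
    - [0, 0, 0]
    - [0, 0, 0]
  delta_pos:
    - [0, 0, 0.001]
    - [0, 0, 0]
  fingers: [0.015, 0.015]

```text
time_s: 36.05
ee_pos: [524.8, 353.6, 12.0]
tool_rot: [0.643, 0.766, -0.0, -0.0]
contact_force: [-0.5, 0.1, -4.6]
grip_width: 0.2
```

play_rows:
  angular:
    - [0, 0, 0]
    - [0, 0, 0]
  delta_pos:
    - [0, 0, 0.001]
    - [0, 0, 0]
  fingers: [0.015, 0.015]

```text
time_s: 36.25
ee_pos: [524.8, 353.5, 11.0]
tool_rot: [0.643, 0.766, -0.0, -0.0]
contact_force: [0.0, 0.8, -4.4]
grip_width: 0.195
```

play_rows:
  angular:
    - [0, 0, 0]
    - [0, 0, 0]
  delta_pos:
    - [0, 0, 0.001]
    - [0, 0, 0]
  fingers: [0.015, 0.015]

```text
time_s: 36.45
ee_pos: [524.8, 353.5, 10.0]
tool_rot: [0.643, 0.766, -0.0, -0.0]
contact_force: [0.6, 0.1, -4.5]
grip_width: 0.198
```

play_rows:
  angular:
    - [0, 0, 0]
    - [0, 0, 0]
  delta_pos:
    - [0, 0, 0.001]
    - [0, 0, 0]
  fingers: [0.015, 0.015]

```text
time_s: 36.65
ee_pos: [524.9, 353.6, 9.7]
tool_rot: [0.643, 0.766, 0.0, 0.0]
contact_force: [-2.4, -3.0, 5.9]
grip_width: 0.198
```

play_rows:
  angular:
    - [0, 0, 0]
    - [0, 0, 0]
  delta_pos:
    - [0, 0, 0.001]
    - [0, 0, 0]
  fingers: [0.015, 0.015]

```text
time_s: 36.85
ee_pos: [525.0, 353.6, 9.6]
tool_rot: [0.643, 0.766, 0.0, 0.0]
contact_force: [-6.6, -7.0, 22.7]
grip_width: 0.197
```

play_rows:
  angular:
    - [0, 0, 0]
    - [0, 0, 0]
    - [0, 0, 0]
    - [0, 0, 0]
    - [0, 0, 0]
    - [0, 0, 0]
    - [0, 0, 0]
    - [0, 0, 0]
    - [0, 0, 0]
    - [0, 0, 0]
    - [0, 0, 0]
    - [0, 0, 0]
  delta_pos:
    - [0, 0, -0.001]
    - [0, 0, 0]
    - [0, 0, 0]
    - [0, 0, 0]
    - [0, 0, 0]
    - [0, 0, -0.01]
    - [0, 0, -0.03]
    - [0, 0, -0.04]
    - [0, 0, -0.04]
    - [0, 0, -0.04]
    - [0, 0, -0.04]
    - [0, 0, 0]
  fingers: [0.015, 0.03, 0.05, 0.07, 0.08, 0.08, 0.08, 0.08, 0.08, 0.08, 0.08, 0.08]

```text
time_s: 38.05
ee_pos: [526.1, 355.2, 215.1]
tool_rot: [0.643, 0.766, 0.004, 0.001]
contact_force: [0.2, 1.0, -0.6]
grip_width: 0.938
```

play_rows:
  angular:
    - [0, 0, 0]
    - [0, 0, 0]
    - [0, 0, 0]
    - [0, 0, 0]
    - [0, 0, 0]
    - [0, 0, 0]
    - [0, 0, 0]
  delta_pos:
    - [0, 0, -0.04]
    - [-0.02, 0, -0.03]
    - [-0.04, 0, 0]
    - [-0.04, 0, 0]
    - [-0.04, 0, 0]
    - [-0.03, 0, 0]
    - [0, 0, 0]
  fingers: [0.08, 0.08, 0.08, 0.08, 0.08, 0.08, 0.08]

```text
time_s: 38.75
ee_pos: [555.4, 181.4, 279.2]
tool_rot: [0.645, 0.764, -0.001, 0.001]
contact_force: [0.2, 0.3, -0.1]
grip_width: 0.937
```

```bash
python3 go.py;python3 - <<'E'
from h import *
import pickle
for n in("scene","top"):
    d=get_image(n);cv2.imwrite(f"pics/{n}18.png",d["image"]);pickle.dump(d,open(n+"18.pkl","wb"))
E
```

```text
t 38.75 pos [555.4 181.4 279.2] yaw 99.68 tilt 0.12 F [ 0.2  0.3 -0.1] T [ 0.01  0.02 -0.02] grip 80.0 q [ 0.11  0.5  -0.77  1.63  0.37  1.17 -0.57]
```

View pics/scene18.png

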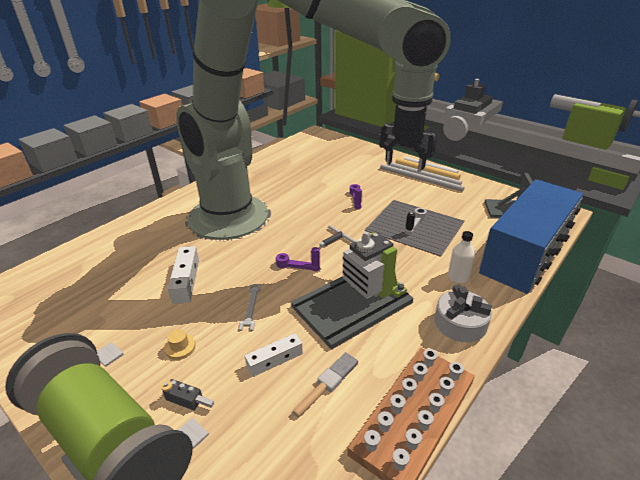

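View pics/top18.png

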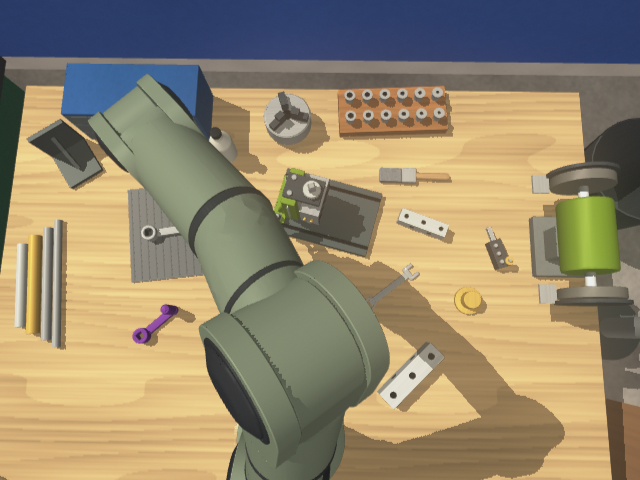

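Run:
```python
from fit import *
t=pickle.load(open("top18.pkl","rb"));W=world(t);d=pickle.load(open("scene18.pkl","rb"));Ws=world(d)
P=W[222:244,138:162].reshape(-1,3);H=P[(P[:,2]>25)&(P[:,2]<40)];print("hub top",len(H),np.median(H,0).round(1))
A=W[228:238,164:176].reshape(-1,3);A=A[(A[:,2]>10)&(A[:,2]<26)];print("arm top",np.median(A,0).round(1),np.polyfit(A[:,1],A[:,2],1))
Q=Ws[205:235,400:428].reshape(-1,3);k=Q[(Q[:,2]>55)&(Q[:,2]<95)];print("knob upper",len(k),np.nanmedian(k,0).round(1),"top z",np.nanpercentile(k[:,2],95).round(1))
print("arm edges px check; saddle",np.nanmean(W[208:213,303:317].reshape(-1,3)[:,2]).round(2))
cv2.imwrite("pics/m18.png",np.hstack([cv2.resize(d["image"][195:260,365:470],(630,390),interpolation=cv2.INTER_CUBIC)]))
c=np.array([594.5,-43.3])
r=[]
for th in range(-30,60,3):
    b=min((cost(t,c+[dx,dy],np.radians(th),(292,172,330,210)) [0],dx,dy) for dx in(-1,0,1,2) for dy in(-1,0,1)) if 0 else None
    best=1e18
    for dx in(-1,0,1,2):
        for dy in(-1,0,1):
            e,L,I,px=cost(t,c+[dx,dy],np.radians(th),(292,172,330,210));bb=I[L==100]
            e=(e+bgcost(L,I,np.percentile(bb,12),np.percentile(bb,85)))/(L>=0).sum();best=min(best,e)
    r.append((round(best),th))
print(sorted(r)[:8])
for n in("oil","chuck_key","spanner","tool_holder","brush","brass_bush"):
    print(n,[[int(v) for v in x["extent"]] for x in find_in("top",n)[:1]],[[int(v) for v in x["extent"]] for x in find_in("scene",n)[:1]])
```

```text
hub top 144 [516.2 394.9  31.8]
arm top [523.5 344.5  18.1] [-0.03502761 29.91755568]
knob upper 72 [537.2 287.3  69.8] top z 78.8
arm edges px check; saddle 146.1
[(209, 21), (212, 18), (216, 15), (218, 24), (227, 12), (229, 27), (239, 9), (239, 30)]
oil [[208, 128, 239, 163]] [[446, 231, 476, 282]]
chuck_key [] [[292, 352, 355, 418]]
spanner [[367, 262, 420, 306]] [[237, 281, 257, 331]]
tool_holder [[484, 228, 514, 268]] [[160, 378, 211, 408]]
brush [[376, 168, 447, 184]] [[291, 355, 357, 416]]
brass_bush [[455, 286, 483, 314]] [[163, 330, 193, 360]]
```

View pics/m18.png

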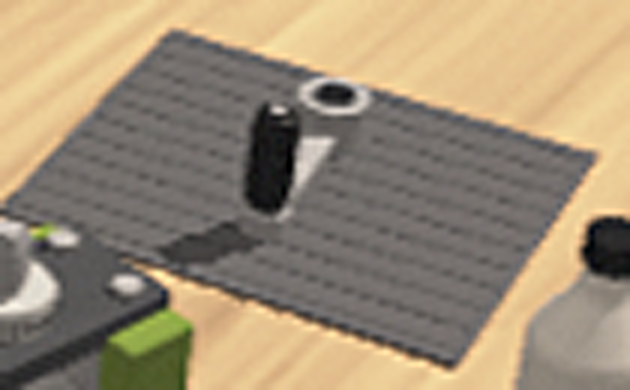

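Run:
```python
from fit import *
o=[]
for n in("top12","top13","top14","top18"):
    t=pickle.load(open(n+".pkl","rb"));print(n)
    m=ortho(t,220,578,610,-59,-27,0.1)
    o.append(cv2.resize(m,(380,380)))
cv2.imwrite("pics/sq2.png",np.vstack([np.hstack(o[:2]),np.hstack(o[2:])])[:,:])
```

```text
top12
top13
top14
top18
```

View pics/sq2.png

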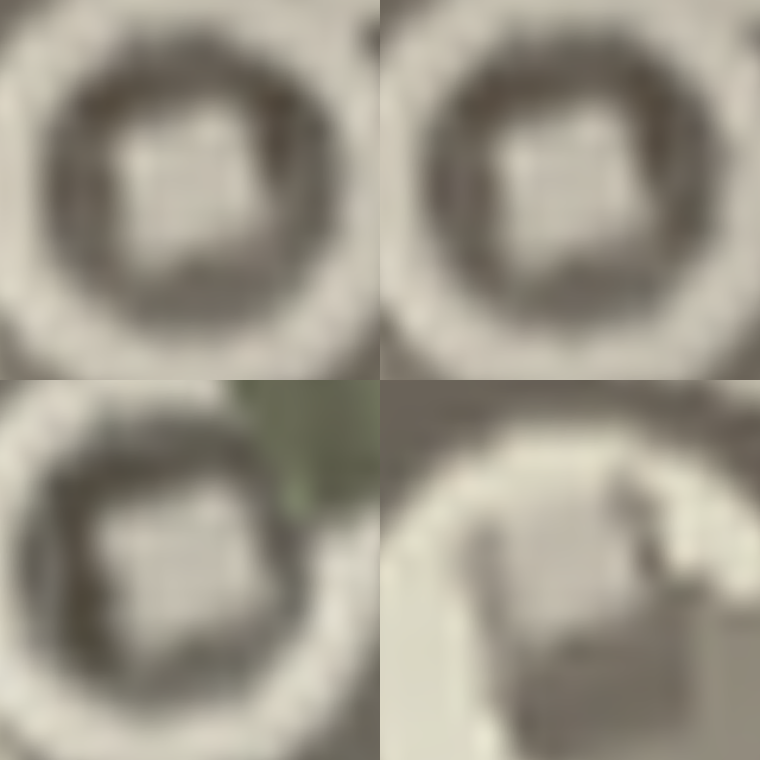

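```bash
python3 -c "
from bench import *
s=get_state();print(s['time_s'],s['contact_force'],abs(s['joint_vel']).max())
print(hand_in())"
```

```text
39.45 [-0.77101724 -0.52363743  0.08249961] 0.0022440621661164563
the job is handed in; nothing more can be done
None
```

The job is handed in at 39.5 s of the 72 s allowed; the interface reports no verdict.

**What I did**
- I drew the packing block out and laid it on the bench in front of the plate.
- I fitted the steel crank fully down on the square and turned it clockwise by the knob, a little over one turn. At the stop the resistance rose to about 17 N at the knob.
- I lifted the crank off, laid it on the mat knob up, and let go.

**Last checks**

| Check | Measured | Expected |
|---|---|---|
| Block top height over the bench (measured just after placing) | 39 mm | 40 mm |
| Saddle top height over the bench | 153 mm at the start, 146–147 mm now | 147 mm on its stop |
| Crank hub top height | 31.8 mm | 32 mm |
| Crank knob top height | 78.8 mm | 78 mm |

- **Crank position:** the hub and knob are both well inside the mat outline.
- **Gripper:** it is open, clear of everything, and shows no contact force.

**What went wrong or disagreed**
- **Crank jammed:** on the first lift it was still wedged against the square and tilted, with about 34 N pulling on the tool. I lowered it again, turned it back about 4° to free it, and it then came off cleanly.
- **Screw angle:** I could only judge it from the pictures. By eye the square stands at about 16–17° before and after the jam, and the stop should be near 15°. A model fit gave 18–21°. Both are inside the 17° (0.3 rad) margin.
- **Chuck key:** the arm hid it in the last top view, so I did not check it there. The network's "chuck key" in the scene view was really the brush. In the last scene picture it looked unmoved. The other five bystanders were found where they started, within a few pixels.

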